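# Load flasks into the curing rack, latch the keeper bar and run the lamp

## Task

Stand every dark cork-stoppered flask from the bench upright in the curing rack, one to a bay, and let go of them; then swing the yellow keeper bar across them until it snaps fully shut into its catch. Then run the lamp: push the green-handled dimmer lever until it lines up with the red set-mark, leave it there for at least three seconds, and finally pull it all the way back to its off stop. If a flask gets displaced on the way, put it back in the rack; the bar must end shut, and do not push the tape roll, the phone or the blue scraper about.

Things in the scene. Friction and masses are not known exactly. Their poses are not given: they have to be found in the camera images.
- flask0: dark flat round flask (may be absent). Origin: centre of its foot's underside; y is its wide direction, x its thickness; a half turn about z looks the same. Foot 42 (x) by 60 (y), 10 mm high; disc body 76 mm across (y, z), 36 thick, centre 46 mm up; neck 22 mm wide from 80 to 100 mm; round cork 26 mm wide from 100 to 124 mm, to grip from above. About 220 g.
- flask1: dark flat round flask (may be absent). Origin: centre of its foot's underside; y is its wide direction, x its thickness; a half turn about z looks the same. Foot 42 (x) by 60 (y), 10 mm high; disc body 76 mm across (y, z), 36 thick, centre 46 mm up; neck 22 mm wide from 80 to 100 mm; round cork 26 mm wide from 100 to 124 mm, to grip from above. About 220 g.
- flask2: dark flat round flask (may be absent). Origin: centre of its foot's underside; y is its wide direction, x its thickness; a half turn about z looks the same. Foot 42 (x) by 60 (y), 10 mm high; disc body 76 mm across (y, z), 36 thick, centre 46 mm up; neck 22 mm wide from 80 to 100 mm; round cork 26 mm wide from 100 to 124 mm, to grip from above. About 220 g.
- flask3: dark flat round flask (may be absent). Origin: centre of its foot's underside; y is its wide direction, x its thickness; a half turn about z looks the same. Foot 42 (x) by 60 (y), 10 mm high; disc body 76 mm across (y, z), 36 thick, centre 46 mm up; neck 22 mm wide from 80 to 100 mm; round cork 26 mm wide from 100 to 124 mm, to grip from above. About 220 g.
- rack: fixed aluminium rack, 245 (x) by 96 mm (y). Origin: centre of its underside; x along its four bays, back wall at +y, open front at -y. Bay floor 12 mm up; blue dividers 52 mm high leave bays 55 mm wide at 60 mm pitch; back wall 80 mm high, inner face at y = 44 mm; front lip 22 mm high, inner face at y = -40 mm. Flasks stand with their wide direction along the rack's y.
- rack_bay0 (a point): centre of the floor of bay 0 (bay 0 nearest the keeper's hinge), where the middle of a flask's foot belongs
- rack_bay1 (a point): centre of the floor of bay 1 (bay 0 nearest the keeper's hinge), where the middle of a flask's foot belongs
- rack_bay2 (a point): centre of the floor of bay 2 (bay 0 nearest the keeper's hinge), where the middle of a flask's foot belongs
- rack_bay3 (a point): centre of the floor of bay 3 (bay 0 nearest the keeper's hinge), where the middle of a flask's foot belongs
- keeper (a joint): yellow keeper bar: 0 = fully shut along the rack's front (parallel to its x) against the end stop; grows to 1.0 rad as it swings out level, clockwise from above, away from the rack. Stays where left. In the last 15 mm of handle travel a spring ball in the catch resists with a few newtons, then holds it shut.
- keeper_hinge (a point): point on the keeper's vertical hinge axis (rack x = -135, y = -60 mm), at 105 mm height
- keeper_handle (a point): middle of the graspable part of the keeper's upright black handle: round post 18 mm in diameter, from 65 to 120 mm height, 288 mm from the hinge axis; this point is at 105 mm height. The bar itself is 10 mm thick and lies at 51 to 65 mm height.
- dimmer_unit: fixed grey lamp dimmer, 110 (x) by 70 (y) by 26 mm. Origin: centre of its underside. The lever turns about its y axis through the point (0, 0, 35 mm); a white scale disc of 50 mm radius, 6 mm thick, stands beside the lever at y = 24 to 30 mm.
- dimmer (a joint): angle of the dimmer lever: 0 = off stop, leaning 0.7 rad from upright towards the unit's -x; grows as it is pushed towards +x (0.7 = upright, 1.4 = far stop). Stays where it is left.
- dimmer_grip (a point): middle of the lever's green cross handle: cylinder 20 mm in diameter and 36 mm long along the unit's y, 110 mm from the pivot axis; can be pinched from above across its two ends
- setmark (a joint): angle of the red set-mark on the scale disc, measured like the lever's: the lever lines up with it when the two joint values are equal. Not to be moved (very stiff).
- setmark_tip (a point): outer tip of the red set-mark: bar 10 mm wide reaching 66 mm from the pivot axis, beside the lever at y = 27 mm of the unit
- tape: bystander: roll of green tape, 90 mm diameter, 25 high, origin under its centre
- phone: bystander: black phone, 70 by 150 by 9 mm, origin under its centre
- scraper: bystander: blue plastic scraper, 100 by 55 by 18 mm, origin under its centre
There are look-alikes about, which are no part of the job. What is shaped like the flask2 but purple is not meant.

How it is judged (in metres and radians):
On the way, in this order (a step that is already met when the one before it is completed fails the run):
1. every flask stands upright in a bay of the rack, released (x of flask0 in the frame of rack between -0.11 and 0.11 m and y of flask0 in the frame of rack between -0.018 and 0.014 m and z of flask0 in the frame of rack between 0.007 and 0.019 m and angle between each of flask0, flask1, flask2, flask3's own z axis and vertical below 0.12 rad and x of flask1 in the frame of rack between -0.11 and 0.11 m and y of flask1 in the frame of rack between -0.018 and 0.014 m and z of flask1 in the frame of rack between 0.007 and 0.019 m and x of flask2 in the frame of rack between -0.11 and 0.11 m and y of flask2 in the frame of rack between -0.018 and 0.014 m and z of flask2 in the frame of rack between 0.007 and 0.019 m and x of flask3 in the frame of rack between -0.11 and 0.11 m and y of flask3 in the frame of rack between -0.018 and 0.014 m and z of flask3 in the frame of rack between 0.007 and 0.019 m and contact force between the fingers and flask0 below 0.3 N and contact force between the fingers and flask1 below 0.3 N and contact force between the fingers and flask2 below 0.3 N and contact force between the fingers and flask3 below 0.3 N), for 0.3 s.
2. the keeper bar is shut in its catch (value of joint keeper below 0.02 rad), for 0.3 s.
3. the dimmer lever is lined up with the set-mark (within 0.09 rad) for three seconds (angle between the z axis of dimmer_grip and the z axis of setmark_tip, either way round below 0.09 rad), for 2.9 s.
4. the dimmer lever is back at its off stop (value of joint dimmer below 0.1 rad), for 0.2 s.
At the end, for the whole second after the job is handed in: Every flask present stands at rest in a bay of the rack on its floor (foot 7 to 19 mm above the bench, within 110 mm along the row and 18 mm in front to 14 mm behind the rack's middle line, tilted under 0.12 rad), the keeper is shut (under 0.02 rad) and the dimmer lever is off (under 0.1 rad) (x of flask0 in the frame of rack between -0.11 and 0.11 m and y of flask0 in the frame of rack between -0.018 and 0.014 m and z of flask0 in the frame of rack between 0.007 and 0.019 m and angle between each of flask0, flask1, flask2, flask3's own z axis and vertical below 0.12 rad and x of flask1 in the frame of rack between -0.11 and 0.11 m and y of flask1 in the frame of rack between -0.018 and 0.014 m and z of flask1 in the frame of rack between 0.007 and 0.019 m and x of flask2 in the frame of rack between -0.11 and 0.11 m and y of flask2 in the frame of rack between -0.018 and 0.014 m and z of flask2 in the frame of rack between 0.007 and 0.019 m and x of flask3 in the frame of rack between -0.11 and 0.11 m and y of flask3 in the frame of rack between -0.018 and 0.014 m and z of flask3 in the frame of rack between 0.007 and 0.019 m and linear speed of each of flask0, flask1, flask2, flask3 below 0.02 m/s and value of joint keeper below 0.02 rad and value of joint dimmer below 0.1 rad); the robot touches nothing.
It fails at once if the tape roll is pushed more than 30 mm (distance of tape from where it was at the start of the episode above 0.03 m).
It fails at once if the phone is pushed more than 30 mm (distance of phone from where it was at the start of the episode above 0.03 m).
It fails at once if the scraper is pushed more than 30 mm (distance of scraper from where it was at the start of the episode above 0.03 m).
Of flask0, flask1, flask2, flask3 only 3 to 4 are there at a start; the rules pass over those that are not, and their reading is None.
At some moment in a run one of flask0, flask1, flask2, flask3 may be knocked a few centimetres aside while the robot is not near it.
It also fails if it takes over 210 s, if anything falls off the work surface, if the arm or the gripper's body presses on something with over 40 N, if the wrist force passes 120 N, or if a joint passes its speed limit or range.

## Robot

A 6-joint arm with a two-finger parallel gripper is mounted at the origin on the work surface. World frame = base frame: x ahead of the robot, y to its left, z up, the work surface at z = 0. Lengths are in m, angles in degrees, forces in N, time in s.
With the tool pointing down it reaches from about 0.4 to 0.825 m from the base axis. Payload 7 kg.
Tool frame: the origin (TCP) lies at the very end of the fingers, on their centre line; the grasp point (between the pads) lies 19 mm behind it; z points along the fingers, y is the direction in which the jaws open and shut (so a half turn about z gives the same grasp; the last joint's range is limited). The gripper opens to 88 mm and grips with 3 to 60 N. Pads are 19 mm wide; open, the fingers measure 130 mm over their backs; the gripper's body (78 mm by 193 mm) begins 47 mm behind the grasp point.
Start: joints at [16.507, 20.546, 0.682, 0, -70.136, -16.507], TCP at [0.675, -0, 0.227] pointing down, gripper open.
Joint ranges: [-176.03, 176.03], [-82.01, 121.73], [-58.28, 71.71], [-173.87, 95.51], [-174.79, -0.11], [-173.66, 173.66]. Speed limits (degrees/s): [136.94, 136.94, 172.46, 180, 180, 180].

## Interface

Orientations are given as [roll, pitch, yaw] about the fixed x, y, z axes, in that order (R = Rz(yaw) Ry(pitch) Rx(roll)).
In Python, from plant import ctrl, snapshot, workorder gives the robot as it stands. The module is installed in compiled form; this text tells all that it offers.
- The arm moves only by the shell command python3 -m creep 'ROWS'. ROWS is JSON, a list of rows, each a list of 5 numbers: the shift along the tool's x, y, z scaled (see below), then the turn about the tool's z scaled (see below), then the finger opening in mm, from 0 to 87.6. A call has exactly 8 rows; each row is the pose to reach, as a shift and turn from the pose commanded when the call began, along the tool's axes at that moment, turning the shorter way round; what a row does not reach only later rows make up. The controller multiplies each number of a shift by 0.1 m and each number of a turn by 180 degrees. A row lasts 1/12 s, in which the tool goes at most 41.7 mm and 7.16 degrees, less where a joint would pass 70% of its speed; a pose out of reach is approached as far as the arm can. A call with a number of a shift or a turn outside -1 to 1 is refused whole. A call with a gripper value outside its range is refused whole. The fingers move at their own pace and stop on an object; the grip force is fixed at half the most. Time passes only in rows, so rows that repeat a pose let the fingers close, or fill a call up. It gives the time, the measured TCP pose, the force and the opening at its end, in the units of the state.
- ctrl.get_obs(): the state, without advancing time (a new reading comes with each control period).
- snapshot(name): name is "scene" or "side" or "wrist"; returns a dict with "img" (420x560x3 uint8, blue, green, red), "camera_matrix" (3x3 intrinsics, pixels), "xyz" and "rotation" of the camera in the world. Camera axes: x right, y up, looking along -z (the intrinsics and any distortion apply to the point x, -y, -z); pixel columns grow to the right and rows downward; lengths in m; the calibration is good to about 2 mm. A picture is of the moment at which its call begins. There is no depth.
- workorder.close_job(): hands the job in, once; it reports no verdict.
The state is a dict: "clock": time; "joint_pos": joint angles; "qvel": joint speeds; "tau": joint torques, N m; "tool_pos": TCP position; "orientation": TCP orientation; "force": force on the tool from outside, world axes, zero at the start; "moment": the same for the moment, N m; "opening": finger opening in m.
Only numpy, scipy, OpenCV 4.12 (cv2) and the standard library are available. Lean on these libraries where they do the work, as an engineer would, in place of code of your own. Each camera call takes 0.05 s, during which the arm holds its last target.

## Working session

There is one attempt and no reset: what is moved stays moved. The work goes in short steps, Python scripts to look and compute and a shell command to move; the robot and the scene stay as the last step left them, time stands still between calls to the robot, and variables do not carry over. Pictures are saved under pics/ and viewed, and the job is handed in when it is done.

```bash
ls; mkdir -p pics; python3 - <<'E'
from plant import ctrl, snapshot
import cv2
o=ctrl.get_obs(); print(o)
for n in ["scene","side","wrist"]:
    s=snapshot(n); cv2.imwrite(f"pics/{n}0.png",s["img"]); print(n,s["camera_matrix"],s["xyz"],s["rotation"],[k for k in s])
E
```

```text
pics
{'clock': 0.0, 'joint_pos': array([ 1.65069472e+01,  2.05893265e+01,  6.33974262e-01, -1.95827269e-02,
       -7.01364920e+01, -1.65052572e+01]), 'qvel': array([-0.05447539, -0.01747259, -0.12083154,  0.13177768, -0.03565743,
        0.02353844]), 'tau': array([-8.00930356e-04, -5.82726967e+01,  2.93058443e+01,  6.99745238e+00,
        6.93249181e-03, -2.06530804e-04]), 'tool_pos': array([ 6.74507967e-01, -3.07056272e-05,  2.25649709e-01]), 'orientation': array([ 1.79906710e+02, -8.44507365e-03, -9.00049718e+01]), 'force': array([-0.02993832, -0.38995132,  0.26576161]), 'moment': array([0.0185243 , 0.02240727, 0.00541672]), 'opening': 0.08758419265568608}
scene [[432.85857943   0.         280.54707449]
 [  0.         432.85857943 214.7823331 ]
 [  0.           0.           1.        ]] [ 1.45184981 -0.10196457  1.25397209] [36.99832208 -0.77047723 91.66073004] ['img', 'camera_matrix', 'xyz', 'rotation']
side [[485.51013451   0.         274.35905792]
 [  0.         485.51013451 218.54898855]
 [  0.           0.           1.        ]] [-0.49222883 -0.97773224  1.05633248] [ 54.92621778  -0.90242207 -51.0754873 ] ['img', 'camera_matrix', 'xyz', 'rotation']
wrist [[316.45963915   0.         276.8768447 ]
 [  0.         316.45963915 206.9919488 ]
 [  0.           0.           1.        ]] [ 0.6738622  -0.07814318  0.38412382] [-1.65898518e+01 -1.47363999e-01  1.79977920e+02] ['img', 'camera_matrix', 'xyz', 'rotation']
```

View pics/scene0.png

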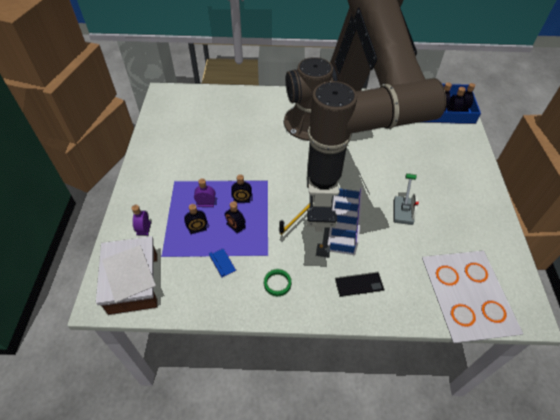

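View pics/side0.png

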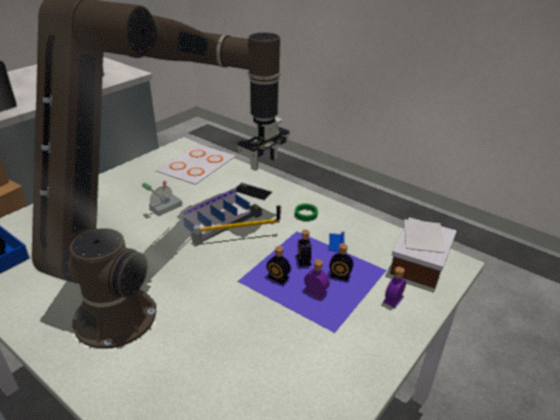

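View pics/wrist0.png

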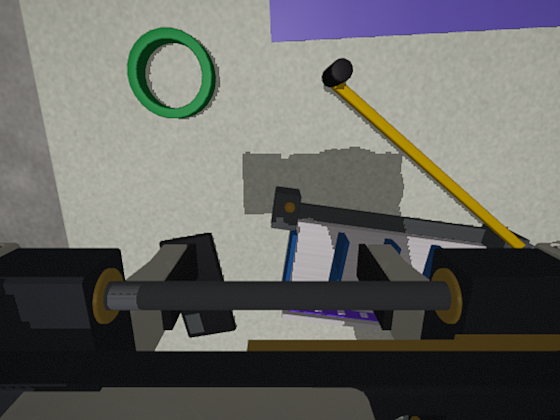

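```bash
cat > h.py <<'E'
import numpy as np, cv2
from scipy.spatial.transform import Rotation as R
from plant import ctrl, snapshot
class Cam:
    def __init__(s,d):
        s.img=d["img"].copy(); s.K=np.array(d["camera_matrix"]); s.c=np.array(d["xyz"]); s.R=R.from_euler("xyz",d["rotation"],degrees=True).as_matrix()
    def ray(s,u,v):
        d=np.linalg.solve(s.K,[u,v,1.]); return s.R@(d*[1,-1,-1])
    def at(s,u,v,z):
        d=s.ray(u,v); return s.c+d*(z-s.c[2])/d[2]
    def px(s,p):
        q=(s.R.T@(np.array(p,float)-s.c))*[1,-1,-1]; q=s.K@q; return q[:2]/q[2]
def cam(n): return Cam(snapshot(n))
def tri(*prs):
    A=np.zeros((3,3));b=np.zeros(3)
    L=[]
    for c,u,v in prs:
        d=c.ray(u,v); d/=np.linalg.norm(d); P=np.eye(3)-np.outer(d,d); A+=P;b+=P@c.c; L.append((P,c.c))
    x=np.linalg.solve(A,b); return x,[np.linalg.norm(P@(x-c)) for P,c in L]
def corks(c,roi=None):
    hsv=cv2.cvtColor(c.img,cv2.COLOR_BGR2HSV)
    m=cv2.inRange(hsv,(5,90,90),(20,255,255))
    n,l,st,ce=cv2.connectedComponentsWithStats(m)
    return [(ce[i].round(1).tolist(),st[i].tolist()) for i in range(1,n) if 12<st[i][4]<600]
E
python3 - <<'E'
from h import *
for n,(x0,y0,x1,y1) in {"scene":(100,160,520,300),"side":(130,130,480,330)}.items():
    c=cam(n); cv2.imwrite(f"pics/{n}_z.png",cv2.resize(c.img[y0:y1,x0:x1],None,fx=800/(x1-x0),fy=800/(x1-x0),interpolation=cv2.INTER_CUBIC))
    print(n,corks(c))
    if n=="scene": cv2.imwrite("pics/bin.png",cv2.resize(c.img[70:140,420:500],None,fx=6,fy=6,interpolation=cv2.INTER_CUBIC)); print(c.at(460,100,0))
E
```

```text
scene [([448.0, 84.6], [446, 83, 5, 5, 19]), ([471.7, 85.4], [469, 84, 6, 4, 18]), ([461.4, 89.2], [459, 87, 6, 5, 21]), ([103.1, 115.3], [77, 97, 47, 47, 356]), ([543.9, 141.7], [523, 115, 37, 60, 587]), ([69.8, 146.6], [65, 142, 11, 12, 67]), ([239.7, 177.6], [237, 175, 6, 6, 29]), ([201.6, 181.5], [199, 179, 6, 6, 30]), ([533.4, 227.9], [511, 197, 49, 40, 284]), ([233.1, 204.8], [230, 201, 7, 8, 36]), ([135.0, 208.2], [132, 205, 7, 9, 37]), ([192.2, 207.4], [189, 205, 7, 6, 32]), ([476.1, 272.6], [465, 263, 23, 20, 164]), ([447.2, 275.5], [436, 266, 23, 20, 161]), ([493.7, 311.9], [481, 301, 26, 22, 189]), ([463.0, 315.1], [451, 304, 25, 23, 195])]
[-0.18231189  0.68864785  0.        ]
side [([196.9, 153.6], [189, 150, 17, 7, 38]), ([214.6, 159.0], [207, 155, 16, 8, 44]), ([177.3, 166.1], [169, 162, 17, 8, 46]), ([194.7, 171.7], [187, 168, 17, 8, 50]), ([8.4, 187.4], [0, 180, 21, 17, 188]), ([305.2, 232.6], [303, 230, 6, 8, 28]), ([343.3, 246.9], [340, 244, 7, 8, 32]), ([278.8, 249.2], [276, 247, 6, 7, 32]), ([318.1, 263.2], [315, 260, 7, 8, 35]), ([399.4, 270.2], [395, 267, 10, 10, 59])]
```

```bash
sleep 0
```

```text
(no output)
```

View pics/scene_z.png

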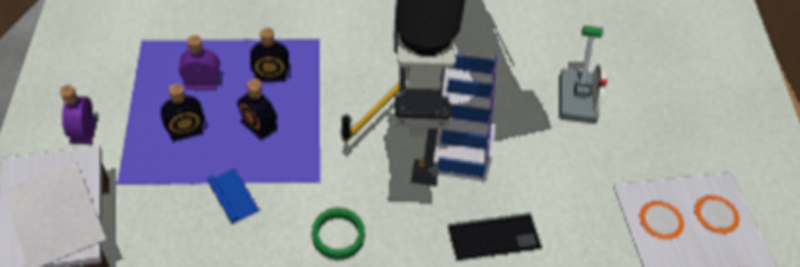

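View pics/side_z.png

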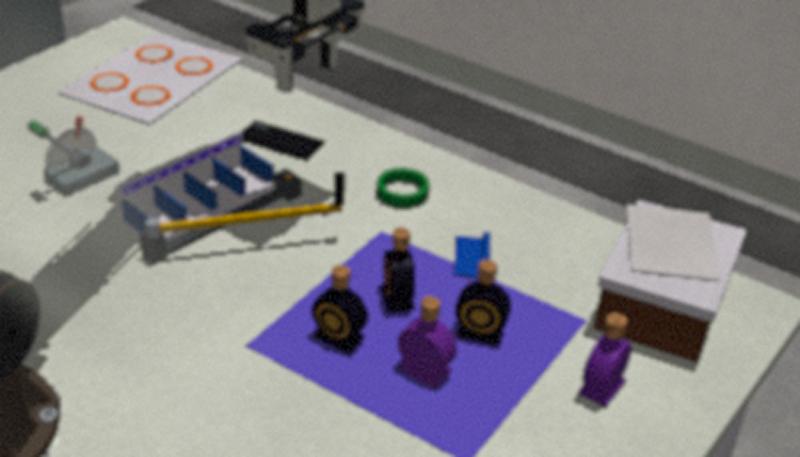

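View pics/bin.png

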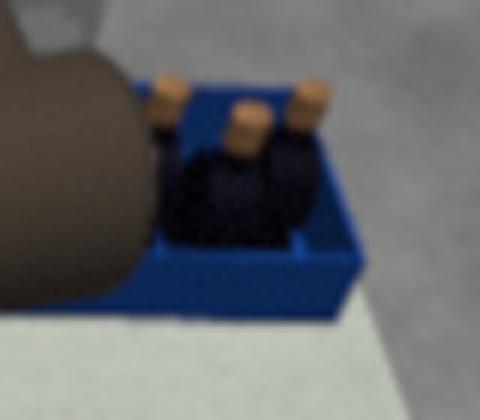

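```bash
python3 - <<'E'
from h import *
sc=cam("scene"); sd=cam("side")
for n,a,b in [("A",(239.7,177.6),(278.8,249.2)),("B",(233.1,204.8),(305.2,232.6)),("C",(192.2,207.4),(343.3,246.9)),("purple",(201.6,181.5),(318.1,263.2)),("purp2",(135,208.2),(399.4,270.2))]:
    x,e=tri((sc,*a),(sd,*b)); print(n,x.round(4),np.round(e,4))
wr=cam("wrist")
# rack dark bits
print("tape",wr.at(172,73,0.025)," phone",wr.at(200,285,0.009))
print("dimmer approx",sc.at(404,210,0.03), "grip",sc.at(411,177,0.12))
print("handle top wrist",wr.at(343,70,0.12),"bar/handle base",wr.at(335,85,0.058),"catch ball",wr.at(290,208,0.06))
E
```

```text
A [ 0.4383 -0.2609  0.1171] [0.0016 0.0016]
B [ 0.5605 -0.2728  0.117 ] [0.0019 0.0019]
C [ 0.5766 -0.4075  0.1168] [0.0021 0.0021]
purple [ 0.4616 -0.392   0.1168] [0.0019 0.0019]
purp2 [ 0.5879 -0.5947  0.118 ] [0.0017 0.0017]
tape [ 0.7838834  -0.11821883  0.025     ]  phone [0.77628181 0.1425492  0.009     ]
dimmer approx [0.4906036  0.32980099 0.03      ] grip [0.41226359 0.34396379 0.12      ]
handle top wrist [ 0.62247427 -0.10976877  0.12      ] bar/handle base [ 0.61734326 -0.10377417  0.058     ] catch ball [0.65949864 0.01976579 0.06      ]
```

```bash
python3 -m creep '[[-0.2,0.1,-0.1,0,87],[-0.4,0.2,-0.2,0,87],[-0.6,0.3,-0.3,0,87],[-0.8,0.4,-0.4,0,87],[-1,0.5,-0.5,0,87],[-1,0.5,-0.5,0,87],[-1,0.5,-0.5,0,87],[-1,0.5,-0.5,0,87]]' && python3 -m creep '[[-0.2,0.1,-0.1,0,87],[-0.4,0.2,-0.2,0,87],[-0.6,0.3,-0.3,0,87],[-0.8,0.4,-0.4,0,87],[-0.8,0.5,-0.5,0,87],[-0.8,0.5,-0.5,0,87],[-0.8,0.5,-0.5,0,87],[-0.8,0.5,-0.5,0,87]]'
python3 - <<'E'
from h import *
c=cam("wrist"); cv2.imwrite("pics/w1.png",c.img); print(c.c, ctrl.get_obs()["tool_pos"])
c=cam("scene"); cv2.imwrite("pics/s1.png",c.img)
E
```

```text
clock: 1.07
tool_pos: [0.6249, 0.1, 0.2764]
orientation: [180.0, 0.0, -90.0]
force: [-0.2, 0.0, -0.6]
opening: 0.0869
clock: 1.73
tool_pos: [0.5751, 0.1791, 0.3257]
orientation: [179.9, -0.0, -90.1]
force: [-0.3, 0.1, -1.0]
opening: 0.0869
[0.57427533 0.10102607 0.48417418] [0.57513912 0.17902201 0.32554919]
```

View pics/w1.png

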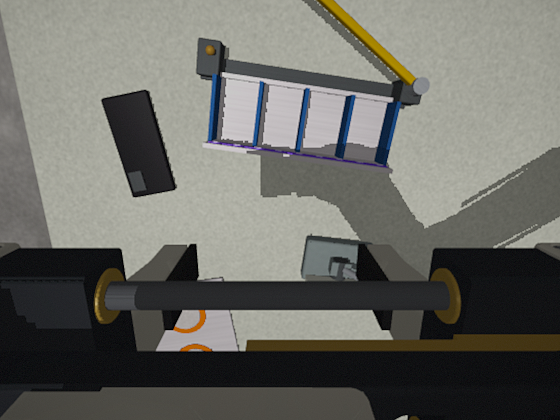

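View pics/s1.png

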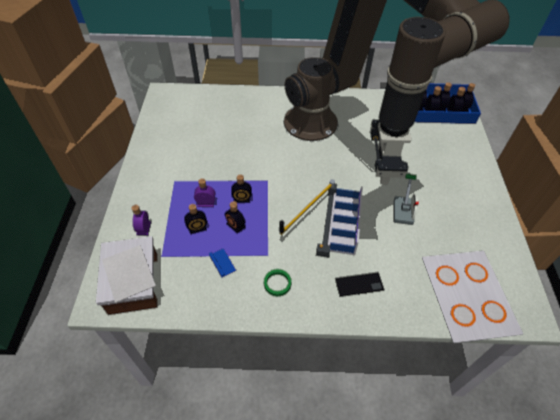

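```bash
python3 - <<'E'
from h import *
c=cam("wrist")
cv2.imwrite("pics/w1z.png",cv2.resize(c.img[20:190,180:440],None,fx=3,fy=3,interpolation=cv2.INTER_CUBIC))
for n,u,v,z in [("backL",205,144,.08),("backR",391,168,.08),("hingetop",421,87,.07),("catch",210,50,.06)]:
    print(n,c.at(u,v,z))
E
```

```text
backL [0.66375424 0.13831356 0.08      ]
backR [0.42673887 0.16912465 0.08      ]
hingetop [0.39635735 0.07078055 0.07      ]
catch [0.65463401 0.02746199 0.06      ]
```

View pics/w1z.png

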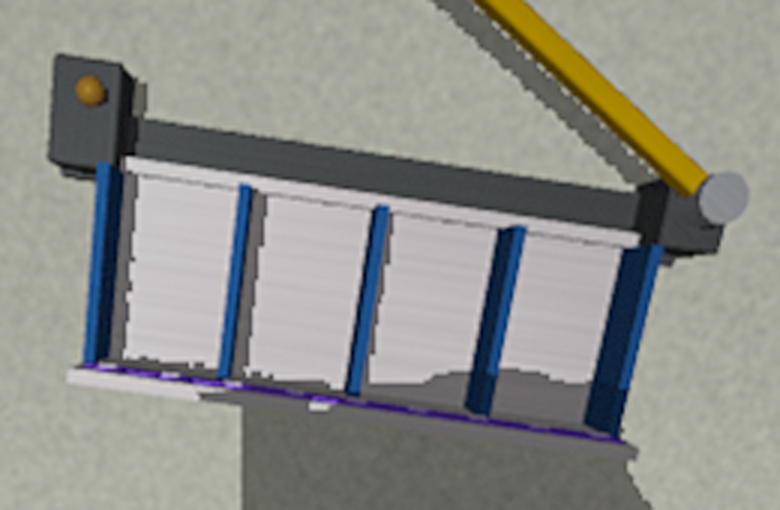

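```bash
cat > rk.py <<'E'
from h import *
c=cam("wrist")
F=[(108,164),(245,186),(381,208),(513,229),(647,248)]
B=[(93,362),(225,378),(354,393),(482,412),(608,434)]
pf=np.array([c.at(u/3+180-.33,v/3+20-.33,.052)[:2] for u,v in F]); pb=np.array([c.at(u/3+180-.33,v/3+20-.33,.052)[:2] for u,v in B])
print(pf.round(4),pb.round(4)); print(np.linalg.norm(np.diff(pf,axis=0),axis=1),np.linalg.norm(np.diff(pb,axis=0),axis=1),np.linalg.norm(pf-pb,axis=1))
W=[(68,376),(635,452)]
pw=[c.at(u/3+180-.33,v/3+20-.33,.08) for u,v in W]; print(pw,np.linalg.norm(pw[0]-pw[1]))
d=pf[0]-pf[4]; print("yaw",np.degrees(np.arctan2(d[1],d[0])))
h=c.at(722/3+180-.33,197/3+20-.33,.075); print("hinge",h)
for k in range(5): print(c.at(722/3+180-.33,197/3+20-.33,.05+.02*k)) if 0 else None
E
python3 rk.py
```

```text
[[0.6508 0.0542]
 [0.5931 0.0629]
 [0.5351 0.0718]
 [0.4781 0.0803]
 [0.4196 0.0882]] [[0.6621 0.1362]
 [0.6033 0.1433]
 [0.5453 0.1501]
 [0.4871 0.1587]
 [0.4289 0.1689]]
[0.05832826 0.05866658 0.05764689 0.05903097] [0.05921791 0.05841565 0.05886443 0.05901878] [0.08278827 0.08106599 0.07900003 0.07893521 0.08123504]
[array([0.66723982, 0.13964759, 0.08      ]), array([0.426011  , 0.17224523, 0.08      ])] 0.24342134272327548
yaw -8.365215211162711
hinge [0.39956972 0.06932824 0.075     ]
```

```bash
python3 -m creep '[[0.2,0.1,0,0,60],[0.4,0.2,0,0,60],[0.4,0.3,0,0,60],[0.4,0.4,0,0,60],[0.4,0.5,0,0,60],[0.4,0.6,0,0,60],[0.4,0.6,0,0,60],[0.4,0.6,0,0,60]]' 
python3 - <<'E'
from h import *
c=cam("wrist"); cv2.imwrite("pics/w2.png",c.img); print(c.c, ctrl.get_obs()["tool_pos"])
cv2.imwrite("pics/w2z.png",cv2.resize(c.img[50:220,60:320],None,fx=3,fy=3,interpolation=cv2.INTER_CUBIC))
E
```

```text
clock: 2.6
tool_pos: [0.5145, 0.1405, 0.327]
orientation: [-180.0, 0.0, -89.9]
force: [-0.4, 1.1, -0.1]
opening: 0.06
[0.51361183 0.06231627 0.48532512] [0.51490947 0.1405205  0.32680844]
```

View pics/w2.png

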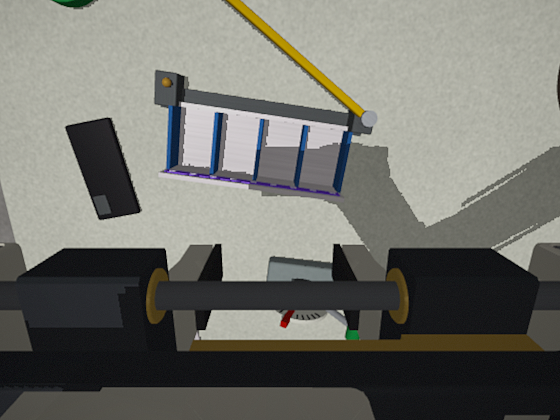

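View pics/w2z.png

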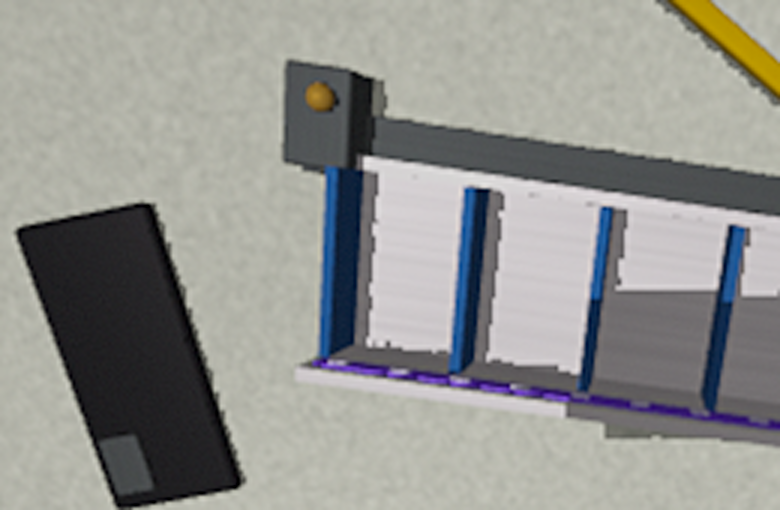

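```bash
cat > rk2.py <<'E'
from h import *
from types import SimpleNamespace
c2=cam("wrist"); import copy
c1=copy.copy(c2); c1.c=np.array([0.57427533,0.10102607,0.48417418])
Z=lambda u,v,x0,y0:(u/3+x0-.33,v/3+y0-.33)
P1=[(104,165),(245,186),(382,208),(517,228),(655,247),(722,197),(68,376),(89,90),(92,360),(354,393)]
P2=[(333,169),(470,189),(606,209),(738,228),None,None,(297,372),(321,96),(324,356),(585,388)]
for a,b in zip(P1,P2):
    if b is None: continue
    x,e=tri((c1,*Z(*a,180,20)),(c2,*Z(*b,60,50))); print(a,x.round(4),np.round(e,4))
x,e=tri((c1,*Z(722,197,180,20)),(c2,369.3,118.5)); print("hinge",x,e)
x,e=tri((c1,*Z(635,452,180,20)),(c2,340.5,194)); print("wallR",x,e)
E
python3 rk2.py
```

```text
(104, 165) [0.6549 0.0541 0.0436] [0.0001 0.0001]
(245, 186) [0.5942 0.0626 0.0456] [0.0001 0.0001]
(382, 208) [0.5343 0.0712 0.0397] [0. 0.]
(517, 228) [0.4744 0.0795 0.0398] [0. 0.]
(68, 376) [0.6708 0.1409 0.0685] [0.0005 0.0005]
(89, 90) [0.6624 0.0224 0.0282] [0.0002 0.0002]
(92, 360) [0.6621 0.1353 0.0576] [0.0002 0.0002]
(354, 393) [0.5452 0.1515 0.0471] [0.0006 0.0006]
hinge [0.39600756 0.069037   0.06554333] [np.float64(0.000579620663260104), np.float64(0.0005796206632601279)]
wallR [0.42719252 0.16955224 0.07655434] [np.float64(0.0036360770181244383), np.float64(0.0036360770181244188)]
```

```bash
python3 -m creep '[[0.3,0,0,0,60],[0.6,0,0,0,60],[0.9,0,0,0,60],[1,0,0,0,60],[1,0,0,0,60],[1,0,0,0,60],[1,0,0,0,60],[1,0,0,0,60]]' >/dev/null; python3 -m creep '[[0.3,0,0,0,60],[0.6,0,0,0,60],[0.9,0,0,0,60],[1,0,0,0,60],[1,0,0,0,60],[1,0,0,0,60],[1,0,0,0,60],[1,0,0,0,60]]'  >/dev/null; python3 -m creep '[[0.3,0,0,0,60],[0.6,0,0,0,60],[0.9,0,0,0,60],[1,0,0,0,60],[1,0,0,0,60],[1,0,0,0,60],[1,0,0,0,60],[1,0,0,0,60]]' 
python3 - <<'E'
from h import *
c=cam("wrist"); cv2.imwrite("pics/w3.png",c.img); print(c.c, ctrl.get_obs()["tool_pos"], corks(c))
c=cam("scene"); cv2.imwrite("pics/s3.png",c.img); print(corks(c))
E
```

```text
clock: 4.7
tool_pos: [0.5152, -0.1589, 0.3266]
orientation: [-180.0, 0.0, -89.9]
force: [-0.5, -0.2, 0.7]
opening: 0.06
[ 0.51428819 -0.23711655  0.48501944] [ 0.51516634 -0.1590079   0.32671061] [([234.6, 77.5], [223, 65, 24, 26, 478]), ([323.7, 82.3], [321, 74, 5, 17, 27]), ([348.2, 89.9], [337, 78, 23, 25, 457]), ([321.6, 95.1], [321, 89, 2, 15, 23]), ([272.0, 340.0], [264, 340, 17, 1, 17]), ([312.0, 340.0], [299, 340, 27, 1, 27])]
[([424.5, 83.6], [422, 82, 6, 5, 21]), ([448.0, 84.5], [446, 83, 5, 4, 18]), ([471.8, 85.3], [469, 84, 6, 4, 17]), ([437.5, 88.5], [435, 87, 6, 4, 20]), ([461.5, 89.1], [459, 87, 6, 5, 22]), ([103.7, 114.8], [77, 97, 47, 46, 335]), ([544.0, 141.8], [523, 115, 37, 60, 572]), ([69.7, 146.6], [65, 142, 11, 12, 63]), ([239.7, 177.6], [237, 175, 6, 6, 29]), ([201.6, 181.5], [199, 179, 6, 6, 30]), ([533.2, 227.9], [511, 198, 49, 39, 272]), ([233.1, 204.8], [230, 201, 7, 8, 36]), ([135.1, 208.2], [132, 205, 7, 9, 36]), ([192.2, 207.4], [189, 205, 7, 6, 31]), ([476.1, 272.6], [465, 263, 23, 20, 164]), ([447.2, 275.5], [436, 266, 23, 20, 160]), ([493.7, 311.8], [481, 301, 26, 22, 190]), ([463.0, 315.1], [451, 304, 25, 23, 195])]
```

View pics/w3.png

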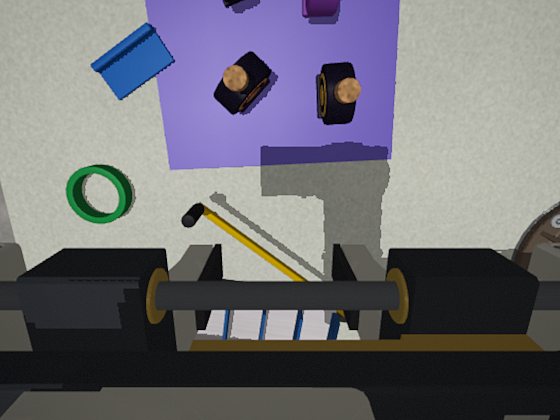

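```bash
python3 - <<'E'
from h import *
c=cam("wrist")
cv2.imwrite("pics/w3z.png",cv2.resize(c.img[40:130,205:375],None,fx=4.6,fy=4.6,interpolation=cv2.INTER_CUBIC))
E
```

```text
(no output)
```

View pics/w3z.png

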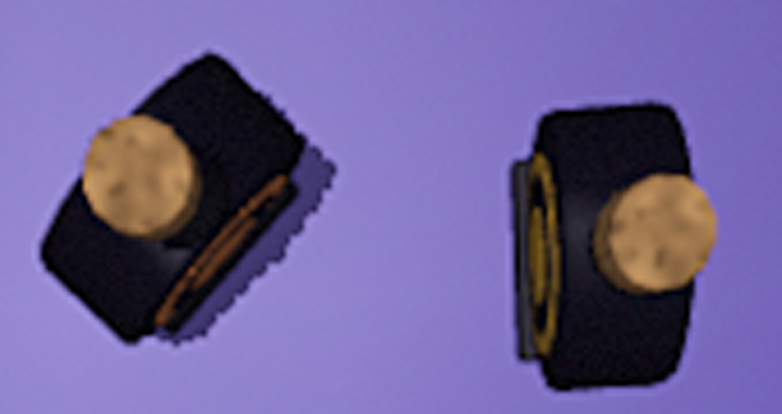

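```bash
python3 - <<'E'
from h import *
c=cam("wrist"); sc=cam("scene"); sd=cam("side")
for n,u,v,uv,uv2 in [("A",348.9,89.5,(239.7,177.6),(278.8,249.2)),("B",234.3,77.0,(233.1,204.8),(305.2,232.6))]:
    print(n,c.at(u,v,.124),tri((c,u,v),(sc,*uv),(sd,*uv2)))
print(corks(sd))
print(ctrl.get_obs()["tool_pos"],ctrl.get_obs()["joint_pos"].round(1))
E
```

```text
A [ 0.43673824 -0.26122066  0.124     ] (array([ 0.43689383, -0.26139309,  0.11733352]), [np.float64(0.0015703061242752674), np.float64(0.001876606091107013), np.float64(0.0020402365469611495)])
B [ 0.55912829 -0.27355692  0.124     ] (array([ 0.56016879, -0.27333798,  0.11714939]), [np.float64(0.0009224566381612153), np.float64(0.002296418280990189), np.float64(0.0015316765804210563)])
[([196.9, 153.6], [189, 150, 16, 7, 39]), ([214.5, 159.2], [207, 155, 16, 8, 44]), ([177.2, 165.9], [169, 162, 17, 8, 44]), ([194.7, 171.7], [187, 168, 17, 8, 50]), ([8.3, 187.4], [0, 180, 21, 17, 188]), ([305.4, 232.6], [303, 230, 6, 8, 30]), ([343.3, 246.9], [340, 244, 7, 8, 32]), ([278.7, 249.2], [276, 247, 6, 7, 32]), ([318.2, 263.3], [315, 260, 7, 9, 38]), ([399.4, 269.7], [395, 267, 10, 7, 52])]
[ 0.51503226 -0.15963516  0.32665615] [  3.6   4.8  -6.9  -0.  -78.3  -3.6]
```

```bash
python3 -m creep '[[0.15,0.12,0.15,0.035,70],[0.3,0.24,0.3,0.07,70],[0.5,0.38,0.5,0.105,70],[0.7,0.52,0.7,0.14,70],[0.85,0.68,0.85,0.18,70],[1,0.78,1,0.22,70],[1,0.78,1,0.255,70],[1,0.78,1,0.29,70]]' && python3 -m creep '[[0,0,0,0.035,70],[0,0,0,0.07,70],[0,0,0,0.105,70],[0,0,0,0.14,70],[0,0,0,0.175,70],[0,0,0,0.2,70],[0,0,0,0.2,70],[0,0,0,0.2,70]]'
python3 - <<'E'
from h import *
o=ctrl.get_obs();print(o["joint_pos"].round(1))
c=cam("wrist"); cv2.imwrite("pics/w4.png",c.img); print(corks(c))
E
```

```text
clock: 5.67
tool_pos: [0.4357, -0.2607, 0.2256]
orientation: [179.9, -0.1, -142.6]
force: [-0.4, -0.4, 0.6]
opening: 0.0701
clock: 6.33
tool_pos: [0.437, -0.26, 0.2266]
orientation: [-180.0, 0.0, -178.0]
force: [0.3, 1.0, 0.2]
opening: 0.0698
[ -8.6   4.7 -20.    0.  -65.3 -79.5]
[([276.0, 173.1], [252, 168, 49, 8, 83]), ([276.2, 170.0], [266, 169, 22, 3, 57]), ([263.8, 267.2], [258, 259, 23, 22, 90]), ([273.4, 274.6], [267, 268, 15, 13, 103]), ([260.4, 323.5], [248, 310, 25, 28, 578]), ([233.7, 340.4], [223, 340, 22, 5, 27]), ([296.0, 340.0], [246, 340, 101, 1, 101]), ([493.2, 343.9], [490, 341, 7, 6, 15])]
```

View pics/w4.png

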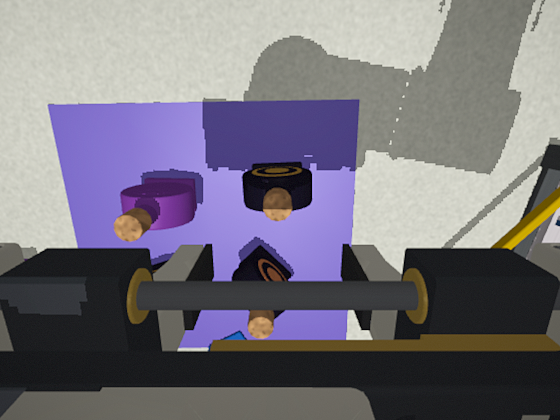

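```bash
python3 -m creep '[[0,0,0.2,0,60],[0,0,0.4,0,60],[0,0,0.6,0,60],[0,0,0.8,0,60],[0,0,0.8,0,60],[0,0,0.8,0,60],[0,0,0.8,0,60],[0,0,0.8,0,60]]' >/dev/null && python3 -m creep '[[0,0,0.13,0,60],[0,0,0.26,0,60],[0,0,0.4,0,60],[0,0,0.53,0,60],[0,0,0.53,0,60],[0,0,0.53,0,60],[0,0,0.53,0,15],[0,0,0.53,0,15]]' && python3 -m creep '[[0,0,0,0,15],[0,0,0,0,15],[0,0,0,0,15],[0,0,0,0,15],[0,0,0,0,15],[0,0,0,0,15],[0,0,0,0,15],[0,0,0,0,15]]'
```

```text
clock: 7.72
tool_pos: [0.4378, -0.2602, 0.0948]
orientation: [-180.0, 0.1, -178.2]
force: [-0.4, -0.3, 0.1]
opening: 0.0517
clock: 8.38
tool_pos: [0.4371, -0.26, 0.0938]
orientation: [-180.0, 0.0, -178.2]
force: [0.2, 1.3, 3.8]
opening: 0.0252
```

```bash
cat > go.py <<'E'
import sys
from h import *
x,y,z,j=map(float,sys.argv[1:5])   # target TCP xyz, jaw dir angle deg
o=ctrl.get_obs(); p=np.array(o["tool_pos"]); Rm=R.from_euler("xyz",o["orientation"],degrees=True).as_matrix()
ty=np.degrees(np.arctan2(Rm[1,1],Rm[0,1]))
s=Rm.T@(np.array([x,y,z])-p)/0.1
t=(ty-j+90)%180-90
print("shift",s.round(3),"turn",round(t/180,4),"jaw now",round(ty,1),"q6",o["joint_pos"][5].round(1),"tcp",p.round(4),"open",round(o["opening"],4),"f",o["force"].round(1))
E
python3 -m creep '[[0,0,-0.1,0,15],[0,0,-0.25,0,15],[0,0,-0.4,0,15],[0,0,-0.6,0,15],[0,0,-0.8,0,15],[0,0,-1,0,15],[0,0,-1,0,15],[0,0,-1,0,15]]' && python3 -m creep '[[0,0,-0.2,0.028,15],[0,0,-0.4,0.056,15],[0,0,-0.6,0.056,15],[0,0,-0.7,0.056,15],[0,0,-0.7,0.056,15],[0,0,-0.7,0.056,15],[0,0,-0.7,0.056,15],[0,0,-0.7,0.056,15]]'
python3 go.py 0.510 0.113 0.26 82
python3 - <<'E'
from h import *
c=cam("side"); cv2.imwrite("pics/sd5.png",cv2.resize(c.img[130:330,130:480],None,fx=2.2,fy=2.2)); print(corks(c))
c=cam("scene");print(corks(c))
E
```

```text
clock: 9.05
tool_pos: [0.4373, -0.26, 0.1946]
orientation: [-180.0, 0.1, -178.2]
force: [0.5, 0.6, -2.2]
opening: 0.0254
clock: 9.72
tool_pos: [0.4362, -0.2597, 0.262]
orientation: [180.0, -0.1, 171.7]
force: [-0.7, -0.3, -2.5]
opening: 0.0255
shift [-0.193  3.795  0.021] turn -0.0015 jaw now 81.7 q6 -89.7 tcp [ 0.4362 -0.2597  0.262 ] open 0.0255 f [-0.7 -0.3 -2.5]
[([196.5, 153.9], [189, 151, 16, 6, 35]), ([214.6, 159.1], [207, 155, 16, 8, 46]), ([177.2, 165.9], [169, 162, 17, 8, 45]), ([194.7, 171.7], [187, 168, 17, 8, 50]), ([8.4, 187.5], [0, 180, 21, 17, 195]), ([304.9, 233.4], [303, 230, 6, 9, 36]), ([343.1, 247.0], [340, 244, 7, 8, 34]), ([318.2, 263.9], [315, 260, 7, 10, 44]), ([399.3, 270.6], [395, 266, 10, 12, 72])]
[([424.5, 83.6], [422, 82, 6, 5, 21]), ([448.0, 84.6], [446, 83, 5, 5, 19]), ([471.8, 85.3], [469, 84, 6, 4, 17]), ([437.5, 88.6], [435, 87, 6, 5, 21]), ([461.4, 89.2], [459, 87, 6, 5, 21]), ([103.4, 115.1], [77, 97, 47, 47, 342]), ([544.0, 141.8], [523, 115, 37, 60, 574]), ([69.8, 146.5], [65, 142, 11, 12, 65]), ([201.6, 181.5], [199, 179, 6, 6, 30]), ([533.1, 227.8], [511, 197, 49, 40, 276]), ([233.0, 205.2], [230, 202, 7, 7, 31]), ([135.0, 208.2], [132, 205, 7, 9, 37]), ([192.3, 207.4], [190, 205, 6, 6, 30]), ([476.1, 272.6], [465, 263, 23, 20, 164]), ([447.2, 275.5], [436, 266, 23, 20, 161]), ([493.7, 311.8], [481, 301, 26, 22, 190]), ([463.0, 315.1], [451, 304, 25, 23, 195])]
```

View pics/sd5.png

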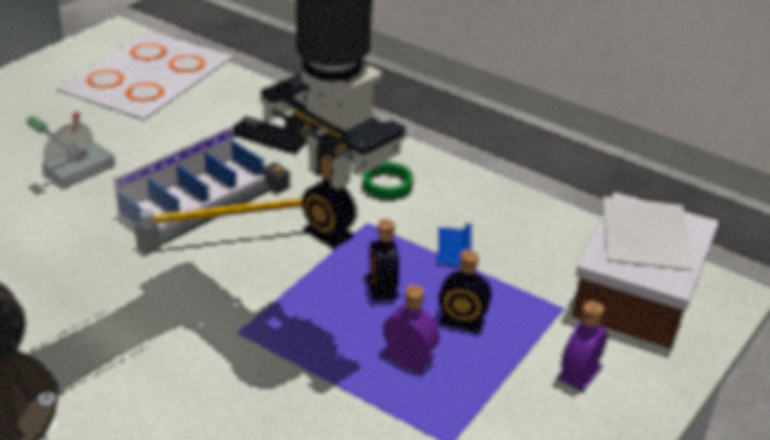

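```bash
python3 -m creep '[[0,0.15,0,0,15],[0,0.3,0,0,15],[0,0.5,0,0,15],[0,0.7,0,0,15],[0,0.85,0,0,15],[0,1,0,0,15],[0,1,0,0,15],[0,1,0,0,15]]' >/dev/null; python3 -m creep '[[0,0.15,0,0,15],[0,0.3,0,0,15],[0,0.5,0,0,15],[0,0.7,0,0,15],[0,0.85,0,0,15],[0,1,0,0,15],[0,1,0,0,15],[0,1,0,0,15]]' >/dev/null; python3 -m creep '[[0,0.15,0,0,15],[0,0.3,0,0,15],[0,0.5,0,0,15],[0,0.7,0,0,15],[0,0.85,0,0,15],[0,1,0,0,15],[0,1,0,0,15],[0,1,0,0,15]]' >/dev/null; python3 -m creep '[[-0.05,0.15,0,0,15],[-0.1,0.3,0,0,15],[-0.15,0.5,0,0,15],[-0.19,0.7,0,0,15],[-0.19,0.8,0,0,15],[-0.19,0.8,0,0,15],[-0.19,0.8,0,0,15],[-0.19,0.8,0,0,15]]'; python3 go.py 0.510 0.113 0.108 82
python3 - <<'E'
from h import *
c=cam("scene"); cv2.imwrite("pics/s6.png",cv2.resize(c.img[150:300,250:450],None,fx=4,fy=4))
c=cam("wrist"); cv2.imwrite("pics/w6.png",c.img)
c=cam("side"); cv2.imwrite("pics/sd6.png",cv2.resize(c.img[120:270,100:340],None,fx=3.3,fy=3.3))
E
```

```text
clock: 12.48
tool_pos: [0.5103, 0.1129, 0.2634]
orientation: [-180.0, -0.0, 171.7]
force: [-0.0, 0.1, -2.2]
opening: 0.0249
shift [3.000e-03 1.000e-03 1.554e+00] turn -0.0016 jaw now 81.7 q6 -132.3 tcp [0.5103 0.1129 0.2634] open 0.0249 f [-0.   0.1 -2.2]
```

View pics/s6.png

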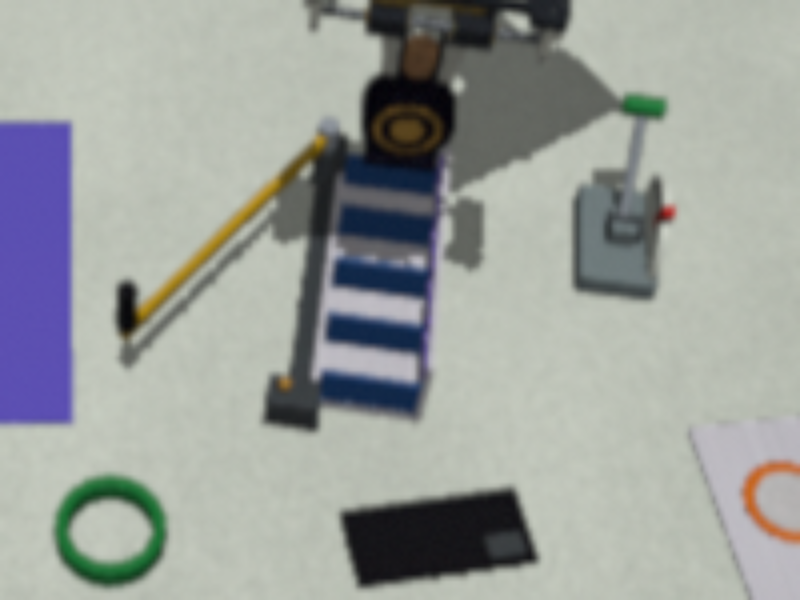

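View pics/w6.png

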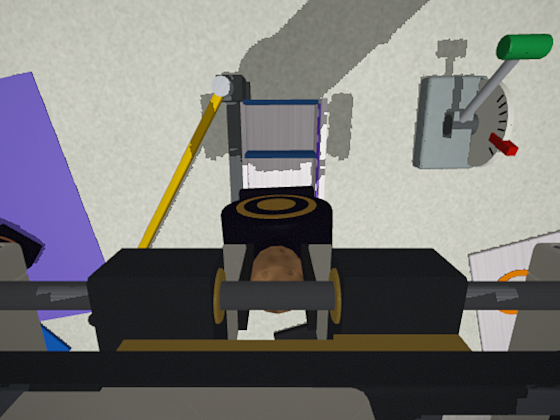

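View pics/sd6.png

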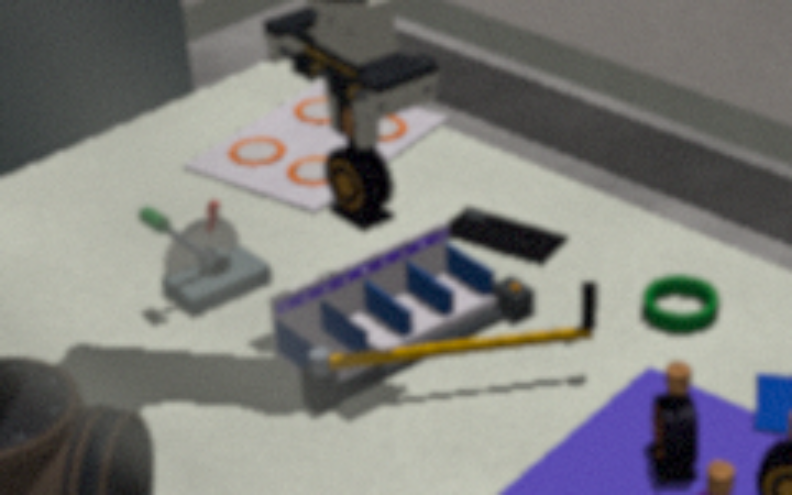

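```bash
cat > model.py <<'E'
from h import *
O=np.array([0.5397,0.109,0]); a=np.radians(-8.0); RX=np.array([np.cos(a),np.sin(a),0]); RY=np.array([-np.sin(a),np.cos(a),0])
def rk(x,y,z): return O+RX*x/1e3+RY*y/1e3+np.array([0,0,z/1e3])
E
python3 - <<'E'
from model import *
for n in ["wrist","scene"]:
    c=cam(n); im=cv2.resize(c.img,None,fx=1.4,fy=1.4) if 0 else c.img.copy()
    def ln(p,q,col):
        cv2.line(im,tuple(np.round(c.px(p)).astype(int)),tuple(np.round(c.px(q)).astype(int)),col,1)
    for k in range(5): ln(rk(-120+60*k,-40,52),rk(-120+60*k,44,52),(0,255,255))
    ln(rk(-122,44,80),rk(122,44,80),(0,255,0)); ln(rk(-122,-40,22),rk(122,-40,22),(0,0,255))
    print([c.px(rk(-120+60*k,0,52)).round(1) for k in range(5)])
    if n=="wrist": im=cv2.resize(im[60:200,180:360],None,fx=4,fy=4,interpolation=cv2.INTER_NEAREST)
    else: im=cv2.resize(im[170:270,300:400],None,fx=6,fy=6,interpolation=cv2.INTER_NEAREST)
    cv2.imwrite(f"pics/m_{n}.png",im)
E
```

```text
[array([277.7, 101.4]), array([278. , 155.7]), array([278.2, 205.2]), array([278.4, 250.5]), array([278.6, 292.1])]
[array([346.7, 189.4]), array([345.4, 202.1]), array([344. , 215.3]), array([342.6, 229.2]), array([341.1, 243.8])]
```

View pics/m_wrist.png

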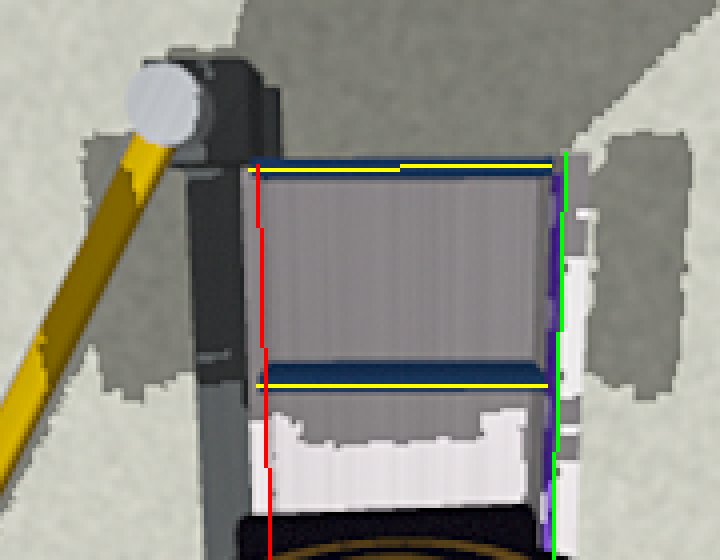

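View pics/m_scene.png

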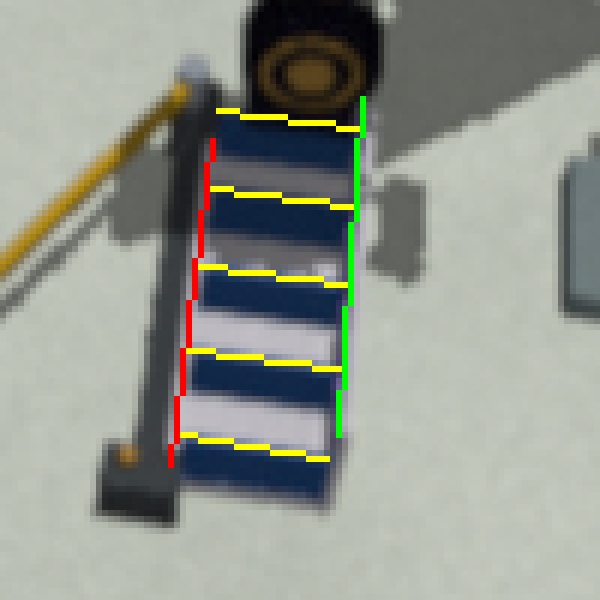

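```bash
python3 -m creep '[[0,0,0.15,0,15],[0,0,0.3,0,15],[0,0,0.45,0,15],[0,0,0.6,0,15],[0,0,0.8,0,15],[0,0,1,0,15],[0,0,1,0,15],[0,0,1,0,15]]'; python3 -m creep '[[0,0,0.1,0,15],[0,0,0.2,0,15],[0,0,0.3,0,15],[0,0,0.4,0,15],[0,0,0.48,0,15],[0,0,0.54,0,15],[0,0,0.54,0,15],[0,0,0.54,0,15]]'; python3 go.py 0.510 0.113 0.106 82
```

```text
clock: 13.4
tool_pos: [0.5101, 0.1127, 0.1633]
orientation: [-179.9, -0.1, 171.7]
force: [0.8, 0.2, -1.2]
opening: 0.0254
clock: 14.07
tool_pos: [0.5105, 0.1132, 0.1092]
orientation: [-180.0, -0.0, 171.7]
force: [0.4, -0.6, -1.3]
opening: 0.0251
shift [ 0.004 -0.003  0.032] turn -0.0015 jaw now 81.7 q6 -132.3 tcp [0.5105 0.1132 0.1092] open 0.0251 f [ 0.4 -0.6 -1.3]
```

Not touching yet; 3 mm lower, then release and look.

```bash
python3 -m creep '[[0,0,0.01,0,15],[0,0,0.02,0,15],[0,0,0.03,0,15],[0,0,0.03,0,15],[0,0,0.03,0,25],[0,0,0.03,0,35],[0,0,0.03,0,50],[0,0,0.03,0,50]]'; python3 -m creep '[[0,0,0,0,50],[0,0,-0.1,0,50],[0,0,-0.3,0,50],[0,0,-0.5,0,50],[0,0,-0.7,0,50],[0,0,-0.9,0,50],[0,0,-1,0,50],[0,0,-1,0,50]]'
python3 go.py 0.5602 -0.2733 0.26 48.5
python3 - <<'E'
from h import *
for n in ["scene","side","wrist"]:
    c=cam(n); print(n,corks(c))
    cv2.imwrite(f"pics/{n}7.png",c.img)
cv2.imwrite("pics/side7.png",cv2.resize(cam("side").img[120:330,100:440],None,fx=2.3,fy=2.3))
E
```

```text
clock: 14.73
tool_pos: [0.5108, 0.1134, 0.1069]
orientation: [180.0, 0.0, 171.7]
force: [0.1, -0.1, -0.2]
opening: 0.0404
clock: 15.4
tool_pos: [0.5118, 0.1139, 0.2096]
orientation: [179.8, 0.2, 171.7]
force: [-0.4, -0.4, 0.3]
opening: 0.05
shift [-1.037 -3.761 -0.51 ] turn 0.1847 jaw now 81.7 q6 -132.3 tcp [0.5118 0.1139 0.2096] open 0.05 f [-0.4 -0.4  0.3]
scene [([424.5, 83.6], [422, 82, 6, 5, 21]), ([448.0, 84.5], [446, 83, 5, 4, 18]), ([471.8, 85.3], [469, 84, 6, 4, 17]), ([437.5, 88.5], [435, 87, 6, 4, 20]), ([461.5, 89.1], [459, 87, 6, 5, 22]), ([103.3, 115.3], [77, 97, 47, 47, 345]), ([543.9, 141.8], [523, 115, 37, 60, 580]), ([69.8, 146.5], [65, 142, 11, 12, 66]), ([201.6, 181.5], [199, 179, 6, 6, 30]), ([347.9, 195.6], [346, 194, 5, 4, 17]), ([533.2, 227.9], [511, 197, 49, 40, 277]), ([233.0, 205.2], [230, 202, 7, 7, 31]), ([135.0, 208.2], [132, 205, 7, 9, 37]), ([192.3, 207.4], [189, 205, 7, 6, 31]), ([476.1, 272.6], [465, 263, 23, 20, 164]), ([447.2, 275.5], [436, 266, 23, 20, 161]), ([493.7, 311.8], [481, 301, 26, 22, 190]), ([463.0, 315.1], [451, 304, 25, 23, 196])]
side [([177.2, 166.0], [169, 162, 17, 8, 45]), ([192.3, 173.1], [187, 169, 15, 7, 32]), ([1.8, 190.7], [0, 186, 5, 11, 46]), ([305.2, 232.3], [303, 230, 6, 6, 26]), ([343.1, 246.7], [340, 244, 7, 6, 31]), ([318.1, 263.3], [315, 260, 7, 9, 36]), ([399.4, 270.2], [395, 266, 10, 11, 60])]
wrist [([276.1, 175.6], [264, 174, 25, 4, 71]), ([299.1, 176.6], [294, 174, 9, 6, 19]), ([254.1, 178.9], [250, 176, 13, 6, 25]), ([222.5, 321.0], [219, 317, 8, 10, 45])]
```

View pics/side7.png

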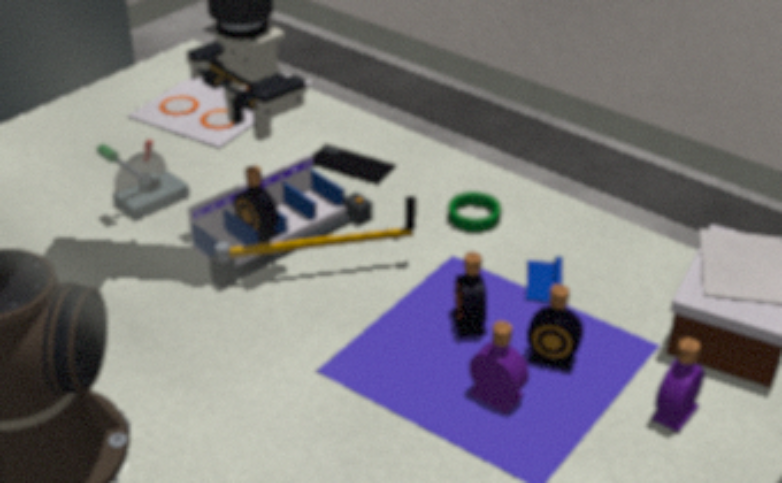

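View pics/wrist7.png

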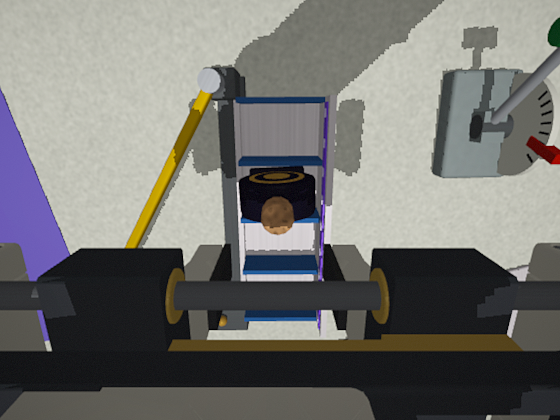

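```bash
python3 -m creep '[[0,-0.1,-0.2,0,50],[0,-0.3,-0.4,0,50],[0,-0.5,-0.5,0,50],[0,-0.75,-0.5,0,50],[0,-1,-0.5,0,50],[0,-1,-0.5,0,50],[0,-1,-0.5,0,50],[0,-1,-0.5,0,50]]' >/dev/null; python3 -m creep '[[-0.1,-0.3,0,0,50],[-0.2,-0.6,0,0,50],[-0.3,-0.9,0,0,50],[-0.3,-1,0,0,50],[-0.3,-1,0,0,50],[-0.3,-1,0,0,50],[-0.3,-1,0,0,50],[-0.3,-1,0,0,50]]' >/dev/null; python3 -m creep '[[-0.1,-0.3,0,0,60],[-0.2,-0.6,0,0,60],[-0.35,-0.9,0,0,60],[-0.35,-1,0,0,60],[-0.35,-1,0,0,60],[-0.35,-1,0,0,60],[-0.35,-1,0,0,60],[-0.35,-1,0,0,60]]' >/dev/null; python3 -m creep '[[-0.1,-0.2,0,0.035,60],[-0.2,-0.4,0,0.07,60],[-0.3,-0.6,0,0.105,60],[-0.39,-0.76,0,0.14,60],[-0.39,-0.76,0,0.17,60],[-0.39,-0.76,0,0.185,60],[-0.39,-0.76,0,0.185,60],[-0.39,-0.76,0,0.185,60]]' 
python3 go.py 0.5602 -0.2733 0.093 48.5
python3 - <<'E'
from h import *
c=cam("wrist"); print(corks(c)); cv2.imwrite("pics/w8.png",c.img)
print("pred",c.px([.5602,-.2733,.124]))
for n in ["scene","side"]:
    c=cam(n); print([q[0] for q in corks(c)])
E
```

```text
clock: 18.27
tool_pos: [0.5594, -0.2729, 0.2567]
orientation: [180.0, 0.0, 138.6]
force: [0.1, 0.1, -0.2]
opening: 0.0603
shift [-0.008  0.002  1.637] turn 0.0005 jaw now 48.6 q6 -123.3 tcp [ 0.5594 -0.2729  0.2567] open 0.0603 f [ 0.1  0.1 -0.2]
[([541.9, 70.4], [537, 65, 13, 12, 87]), ([278.5, 167.5], [256, 163, 46, 7, 83]), ([278.4, 164.7], [268, 163, 21, 4, 65]), ([278.1, 195.1], [265, 181, 27, 29, 593]), ([492.7, 341.5], [490, 335, 8, 13, 24])]
pred [278.67342485 198.64227904]
[[424.5, 83.7], [448.0, 84.8], [471.8, 85.3], [437.5, 88.7], [461.4, 89.2], [103.1, 115.4], [543.9, 141.8], [69.7, 146.7], [201.6, 181.5], [348.1, 194.7], [533.5, 227.9], [232.6, 205.1], [135.0, 208.3], [192.2, 207.6], [476.1, 272.6], [447.2, 275.5], [493.7, 311.9], [463.0, 315.1]]
[[196.8, 153.6], [214.4, 159.3], [177.1, 166.0], [195.0, 171.8], [8.4, 187.6], [209.8, 195.2], [305.8, 234.1], [343.1, 247.0], [318.2, 263.5], [399.3, 270.5]]
```

View pics/w8.png

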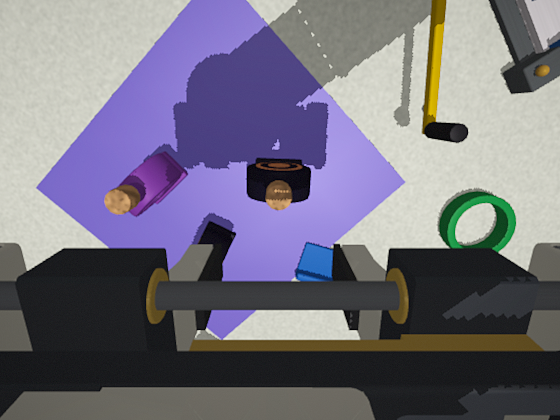

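```bash
python3 -m creep '[[0,0,0.2,0,60],[0,0,0.4,0,60],[0,0,0.6,0,60],[0,0,0.8,0,60],[0,0,1,0,60],[0,0,1,0,60],[0,0,1,0,60],[0,0,1,0,60]]' >/dev/null && python3 -m creep '[[0,0,0.15,0,60],[0,0,0.3,0,60],[0,0,0.45,0,60],[0,0,0.6,0,60],[0,0,0.63,0,60],[0,0,0.63,0,60],[0,0,0.63,0,15],[0,0,0.63,0,15]]' && python3 -m creep '[[0,0,0,0,15],[0,0,0,0,15],[0,0,0,0,15],[0,0,0,0,15],[0,0,-0.1,0,15],[0,0,-0.3,0,15],[0,0,-0.5,0,15],[0,0,-0.7,0,15]]'
python3 -m creep '[[0,0,-0.2,0,15],[0,0,-0.4,0,15],[0,0,-0.6,0,15],[0,0,-0.8,0,15],[0,0,-0.9,0,15],[0,0,-0.9,0,15],[0,0,-0.9,0,15],[0,0,-0.9,0,15]]'
python3 go.py 0.5694 0.1048 0.256 82
```

```text
clock: 19.75
tool_pos: [0.5603, -0.274, 0.0952]
orientation: [179.9, 0.1, 138.4]
force: [0.1, 0.1, 0.4]
opening: 0.0516
clock: 20.42
tool_pos: [0.5589, -0.2737, 0.1646]
orientation: [-180.0, -0.0, 138.4]
force: [-0.0, 0.8, -1.9]
opening: 0.0252
clock: 21.08
tool_pos: [0.5585, -0.2734, 0.2521]
orientation: [-180.0, -0.1, 138.4]
force: [-0.9, -0.4, -2.2]
opening: 0.0254
shift [ 2.43   2.901 -0.036] turn -0.1866 jaw now 48.4 q6 -123.4 tcp [ 0.5585 -0.2734  0.2521] open 0.0254 f [-0.9 -0.4 -2.2]
```

```bash
python3 -m creep '[[0.15,0.18,0,-0.035,15],[0.3,0.36,0,-0.07,15],[0.45,0.54,0,-0.105,15],[0.6,0.72,0,-0.14,15],[0.75,0.9,0,-0.17,15],[0.75,0.9,0,-0.187,15],[0.75,0.9,0,-0.187,15],[0.75,0.9,0,-0.187,15]]'; python3 go.py 0.5694 0.1048 0.256 82
```

```text
clock: 21.75
tool_pos: [0.5624, -0.1565, 0.2524]
orientation: [-180.0, -0.1, 172.0]
force: [-0.9, 0.2, -1.9]
opening: 0.0253
shift [ 0.295  2.597 -0.036] turn 0.0 jaw now 82.0 q6 -101.6 tcp [ 0.5624 -0.1565  0.2524] open 0.0253 f [-0.9  0.2 -1.9]
```

```bash
python3 -m creep '[[0,0.25,0,0,15],[0.1,0.5,0,0,15],[0.1,0.75,0,0,15],[0.1,1,0,0,15],[0.1,1,0,0,15],[0.1,1,0,0,15],[0.1,1,0,0,15],[0.1,1,0,0,15]]' >/dev/null; python3 -m creep '[[0,0.25,0,0,15],[0.1,0.5,0,0,15],[0.1,0.75,0,0,15],[0.1,1,0,0,15],[0.1,1,0,0,15],[0.1,1,0,0,15],[0.1,1,0,0,15],[0.1,1,0,0,15]]' >/dev/null; python3 -m creep '[[0,0.2,0,0,15],[0.1,0.4,0,0,15],[0.1,0.6,0,0,15],[0.1,0.6,0,0,15],[0.1,0.6,0,0,15],[0.1,0.6,0,0,15],[0.1,0.6,0,0,15],[0.1,0.6,0,0,15]]'; python3 go.py 0.5694 0.1048 0.108 82
python3 - <<'E'
from h import *
c=cam("wrist"); print(corks(c)); cv2.imwrite("pics/w9.png",c.img)
c=cam("scene"); cv2.imwrite("pics/s9.png",cv2.resize(c.img[150:300,150:450],None,fx=2.6,fy=2.6)); print([q[0] for q in corks(c)])
E
```

```text
clock: 23.75
tool_pos: [0.569, 0.104, 0.2536]
orientation: [-180.0, -0.0, 172.0]
force: [0.3, -0.2, -1.1]
opening: 0.0254
shift [-0.003  0.008  1.456] turn 0.0001 jaw now 82.0 q6 -127.7 tcp [0.569  0.104  0.2536] open 0.0254 f [ 0.3 -0.2 -1.1]
[([274.2, 193.5], [271, 193, 7, 2, 13]), ([278.6, 207.8], [239, 194, 80, 23, 492]), ([278.9, 202.3], [260, 197, 38, 12, 330]), ([520.3, 254.4], [503, 235, 51, 47, 556]), ([337.9, 342.8], [334, 338, 9, 10, 19]), ([355.9, 342.2], [351, 340, 10, 6, 17]), ([391.9, 344.0], [390, 341, 5, 7, 14]), ([308.3, 344.9], [304, 343, 10, 5, 14])]
[[448.0, 84.6], [471.8, 85.3], [437.5, 88.6], [461.5, 89.1], [103.3, 115.3], [543.9, 141.8], [69.8, 146.6], [201.6, 181.5], [349.3, 197.8], [533.3, 227.8], [135.0, 208.3], [192.1, 207.4], [476.1, 272.6], [447.2, 275.5], [493.7, 311.8], [462.9, 315.1]]
```

View pics/w9.png

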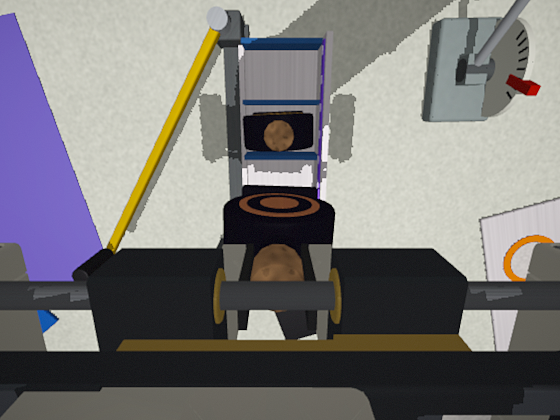

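View pics/s9.png

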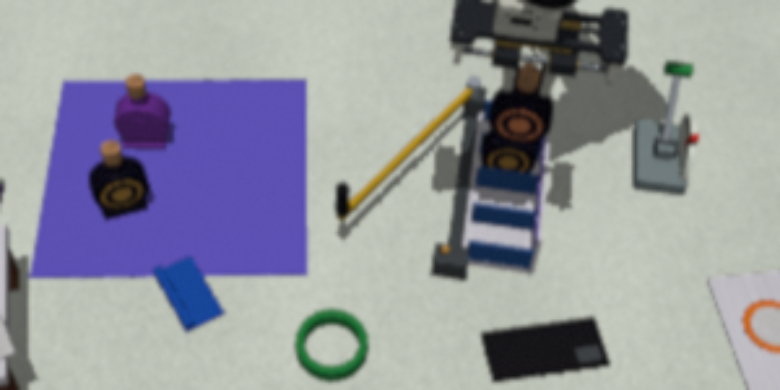

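Flask A stands centred in bay 1 (wrist px 279,135); B hangs upright over bay 2. Lowering.

```bash
python3 -m creep '[[0,0,0.15,0,15],[0,0,0.3,0,15],[0,0,0.45,0,15],[0,0,0.6,0,15],[0,0,0.8,0,15],[0,0,1,0,15],[0,0,1,0,15],[0,0,1,0,15]]'>/dev/null; python3 -m creep '[[0,0,0.1,0,15],[0,0,0.2,0,15],[0,0,0.3,0,15],[0,0,0.4,0,15],[0,0,0.46,0,15],[0,0,0.46,0,15],[0,0,0.46,0,15],[0,0,0.46,0,15]]'; python3 go.py 0.5694 0.1048 0.106 82
```

```text
clock: 25.18
tool_pos: [0.5691, 0.105, 0.1077]
orientation: [-180.0, 0.0, 172.1]
force: [-0.0, 0.1, -1.4]
opening: 0.0253
shift [-0.003 -0.002  0.017] turn 0.0005 jaw now 82.1 q6 -127.7 tcp [0.5691 0.105  0.1077] open 0.0253 f [-0.   0.1 -1.4]
```

```bash
python3 -m creep '[[0,0,0.01,0,15],[0,0,0.015,0,15],[0,0,0.015,0,15],[0,0,0.015,0,25],[0,0,0.015,0,35],[0,0,0.015,0,50],[0,0,0.015,0,50],[0,0,0.015,0,50]]'; python3 -m creep '[[0,0,0,0,50],[0,0,-0.1,0,50],[0,0,-0.3,0,50],[0,0,-0.5,0,50],[0,0,-0.7,0,50],[0,0,-0.9,0,50],[0,0,-1,0,50],[0,0,-1,0,50]]'
python3 go.py 0.5766 -0.4075 0.26 82
python3 - <<'E'
from h import *
c=cam("wrist"); cv2.imwrite("pics/w10.png",c.img)
E
```

```text
clock: 25.85
tool_pos: [0.5692, 0.105, 0.1063]
orientation: [180.0, 0.0, 172.1]
force: [0.2, 0.2, -0.2]
opening: 0.0462
clock: 26.52
tool_pos: [0.5704, 0.1054, 0.2093]
orientation: [179.9, 0.2, 172.1]
force: [0.9, 0.3, -0.1]
opening: 0.05
shift [-0.769 -5.071 -0.516] turn 0.0005 jaw now 82.1 q6 -127.7 tcp [0.5704 0.1054 0.2093] open 0.05 f [ 0.9  0.3 -0.1]
```

View pics/w10.png

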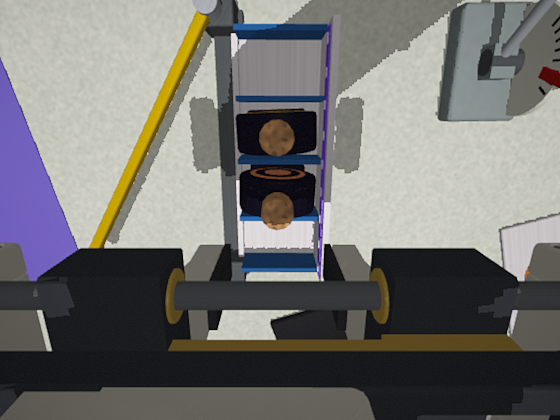

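Both stand in bays 1 and 2. On to C.

```bash
python3 -m creep '[[0,-0.1,-0.2,0,50],[0,-0.3,-0.4,0,50],[0,-0.5,-0.5,0,50],[0,-0.75,-0.5,0,50],[0,-1,-0.5,0,50],[0,-1,-0.5,0,50],[0,-1,-0.5,0,50],[0,-1,-0.5,0,50]]' >/dev/null; python3 -m creep '[[-0.1,-0.3,0,0,60],[-0.2,-0.6,0,0,60],[-0.2,-0.9,0,0,60],[-0.2,-1,0,0,60],[-0.2,-1,0,0,60],[-0.2,-1,0,0,60],[-0.2,-1,0,0,60],[-0.2,-1,0,0,60]]' >/dev/null; python3 -m creep '[[-0.1,-0.3,0,0,60],[-0.2,-0.6,0,0,60],[-0.2,-0.9,0,0,60],[-0.2,-1,0,0,60],[-0.2,-1,0,0,60],[-0.2,-1,0,0,60],[-0.2,-1,0,0,60],[-0.2,-1,0,0,60]]' >/dev/null;  python3 -m creep '[[-0.1,-0.3,0,0,60],[-0.2,-0.6,0,0,60],[-0.2,-0.9,0,0,60],[-0.2,-1,0,0,60],[-0.2,-1,0,0,60],[-0.2,-1,0,0,60],[-0.2,-1,0,0,60],[-0.2,-1,0,0,60]]' >/dev/null; python3 -m creep '[[-0.1,-0.3,0,0,60],[-0.18,-0.6,0,0,60],[-0.18,-0.9,0,0,60],[-0.18,-1,0,0,60],[-0.18,-1,0,0,60],[-0.18,-1,0,0,60],[-0.18,-1,0,0,60],[-0.18,-1,0,0,60]]'
python3 go.py 0.5766 -0.4075 0.26 82
python3 - <<'E'
from h import *
c=cam("wrist"); print(corks(c)); cv2.imwrite("pics/w11.png",c.img)
c=cam("scene"); print([q[0] for q in corks(c)])
E
```

```text
clock: 29.9
tool_pos: [0.5778, -0.3997, 0.2565]
orientation: [180.0, 0.0, 172.2]
force: [-0.0, 0.1, 0.0]
opening: 0.0598
shift [ 0.001 -0.079 -0.035] turn 0.0009 jaw now 82.2 q6 -79.0 tcp [ 0.5778 -0.3997  0.2565] open 0.0598 f [-0.   0.1  0. ]
[([278.7, 159.2], [273, 156, 11, 9, 19]), ([263.5, 165.5], [255, 161, 18, 10, 34]), ([249.2, 175.8], [244, 174, 11, 4, 20]), ([506.5, 339.9], [503, 336, 7, 9, 18])]
[[424.5, 84.4], [448.0, 85.0], [471.7, 85.7], [437.6, 89.2], [461.4, 89.7], [102.8, 115.6], [543.9, 141.8], [69.7, 146.7], [348.0, 195.0], [533.8, 228.3], [135.0, 208.4], [192.1, 207.9], [347.1, 208.0], [343.5, 225.5], [476.1, 272.6], [447.2, 275.5], [493.7, 311.8], [463.0, 315.1]]
```

View pics/w11.png

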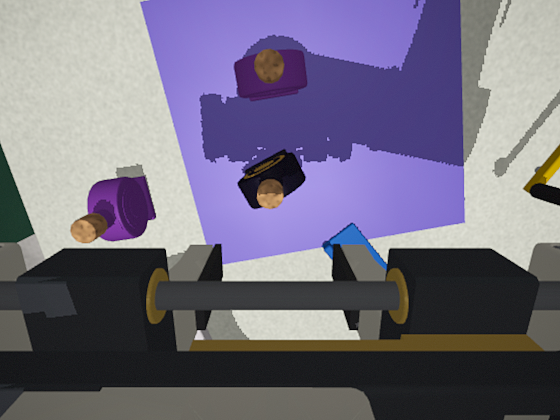

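```bash
python3 -m creep '[[0,-0.02,0,-0.035,60],[0,-0.05,0,-0.07,60],[0,-0.08,0,-0.105,60],[0,-0.08,0,-0.14,60],[0,-0.08,0,-0.156,60],[0,-0.08,0,-0.156,60],[0,-0.08,0,-0.156,60],[0,-0.08,0,-0.156,60]]'
python3 - <<'E'
from h import *
c=cam("wrist"); cv2.imwrite("pics/w12.png",cv2.resize(c.img[130:240,200:360],None,fx=5,fy=5,interpolation=cv2.INTER_CUBIC))
print(c.px([.5766,-.4075,.124]))
hsv=cv2.cvtColor(c.img,cv2.COLOR_BGR2HSV); m=cv2.inRange(hsv,(5,90,90),(20,255,255)); m[:180]=0;m[225:]=0; v,u=np.nonzero(m); print(u.mean(),v.mean(),u.min(),u.max(),v.min(),v.max())
E
python3 go.py 0.5766 -0.4075 0.093 110
```

```text
clock: 30.67
tool_pos: [0.5764, -0.4085, 0.2562]
orientation: [-180.0, 0.0, -159.9]
force: [-0.4, 0.0, -0.2]
opening: 0.0599
[278.25149003 199.60398778]
279.03660565723794 195.044925124792 266 292 181 209
shift [-0.006  0.01   1.632] turn 0.0005 jaw now 110.1 q6 -50.3 tcp [ 0.5764 -0.4086  0.2562] open 0.06 f [ 0.2 -0.1 -0.3]
```

View pics/w12.png

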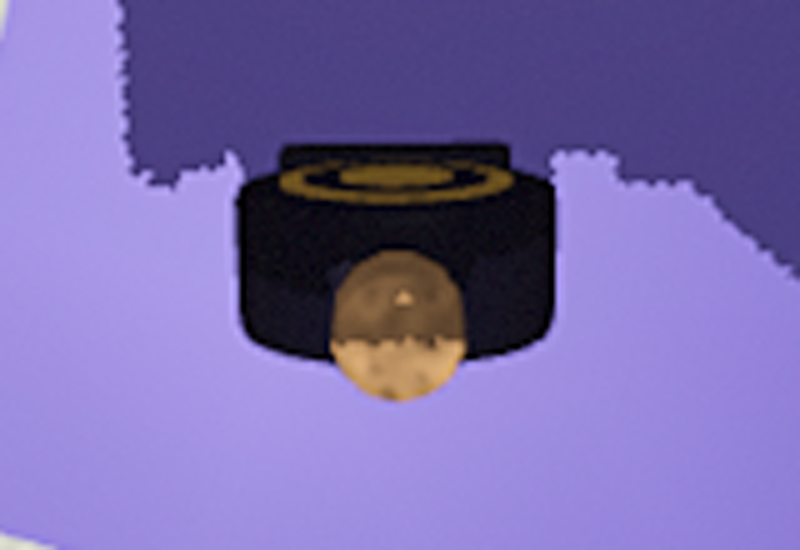

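```bash
python3 -m creep '[[0,0,0.2,0,60],[0,0,0.4,0,60],[0,0,0.6,0,60],[0,0,0.8,0,60],[0,0,1,0,60],[0,0,1,0,60],[0,0,1,0,60],[0,0,1,0,60]]' >/dev/null && python3 -m creep '[[0,0,0.15,0,60],[0,0,0.3,0,60],[0,0,0.45,0,60],[0,0,0.6,0,60],[0,0,0.63,0,60],[0,0,0.63,0,60],[0,0,0.63,0,15],[0,0,0.63,0,15]]' && python3 -m creep '[[0,0,0,0,15],[0,0,0,0,15],[0,0,0,0,15],[0,0,0,0,15],[0,0,-0.1,0,15],[0,0,-0.3,0,15],[0,0,-0.5,0,15],[0,0,-0.7,0,15]]'
python3 -m creep '[[0,0,-0.2,0,15],[0,0,-0.4,0.035,15],[0,0,-0.6,0.07,15],[0,0,-0.8,0.105,15],[0,0,-0.9,0.14,15],[0,0,-0.9,0.156,15],[0,0,-0.9,0.156,15],[0,0,-0.9,0.156,15]]'
python3 go.py 0.6288 0.0965 0.256 82
```

```text
clock: 32.05
tool_pos: [0.5773, -0.4094, 0.0949]
orientation: [-179.9, 0.1, -159.8]
force: [-0.3, -0.0, 0.2]
opening: 0.0519
clock: 32.72
tool_pos: [0.5759, -0.4088, 0.164]
orientation: [180.0, -0.0, -159.8]
force: [0.7, -0.6, -1.8]
opening: 0.0253
clock: 33.38
tool_pos: [0.576, -0.4087, 0.2531]
orientation: [180.0, -0.0, 172.2]
force: [-0.0, 0.1, -1.8]
opening: 0.0256
shift [ 0.163  5.077 -0.027] turn 0.0011 jaw now 82.2 q6 -78.2 tcp [ 0.576  -0.4087  0.2531] open 0.0256 f [-0.   0.1 -1.8]
```

```bash
python3 -m creep '[[0,0.2,0,0,15],[0,0.4,0,0,15],[0,0.6,0,0,15],[0,0.8,0,0,15],[0,1,0,0,15],[0,1,0,0,15],[0,1,0,0,15],[0,1,0,0,15]]' >/dev/null; python3 -m creep '[[0,0.2,0,0,15],[0,0.4,0,0,15],[0,0.6,0,0,15],[0,0.8,0,0,15],[0,1,0,0,15],[0,1,0,0,15],[0,1,0,0,15],[0,1,0,0,15]]' >/dev/null;python3 -m creep '[[0,0.2,0,0,15],[0,0.4,0,0,15],[0,0.6,0,0,15],[0,0.8,0,0,15],[0,1,0,0,15],[0,1,0,0,15],[0,1,0,0,15],[0,1,0,0,15]]' >/dev/null;python3 -m creep '[[0,0.2,0,0,15],[0,0.4,0,0,15],[0,0.6,0,0,15],[0,0.8,0,0,15],[0,1,0,0,15],[0,1,0,0,15],[0,1,0,0,15],[0,1,0,0,15]]' >/dev/null; python3 -m creep '[[0.05,0.2,0,0,15],[0.1,0.4,0,0,15],[0.16,0.6,0,0,15],[0.16,0.8,0,0,15],[0.16,1,0,0,15],[0.16,1.0,0,0,15],[0.16,1.0,0,0,15],[0.16,1.0,0,0,15]]'; python3 go.py 0.6288 0.0965 0.108 82
python3 - <<'E'
from h import *
c=cam("wrist"); print(corks(c)); cv2.imwrite("pics/w13.png",c.img)
E
```

```text
clock: 36.72
tool_pos: [0.6293, 0.0873, 0.253]
orientation: [-180.0, -0.0, 172.0]
force: [0.4, -1.0, -1.8]
opening: 0.0252
shift [0.017 0.091 1.45 ] turn 0.0002 jaw now 82.0 q6 -123.4 tcp [0.6293 0.0873 0.253 ] open 0.0252 f [ 0.4 -1.  -1.8]
[([277.3, 209.7], [239, 196, 79, 22, 377]), ([278.1, 203.5], [260, 199, 37, 11, 290]), ([280.3, 310.9], [276, 310, 11, 3, 23]), ([409.5, 344.5], [407, 341, 6, 8, 13]), ([330.3, 345.6], [325, 343, 10, 7, 14]), ([446.9, 346.6], [442, 345, 10, 5, 14])]
```

View pics/w13.png

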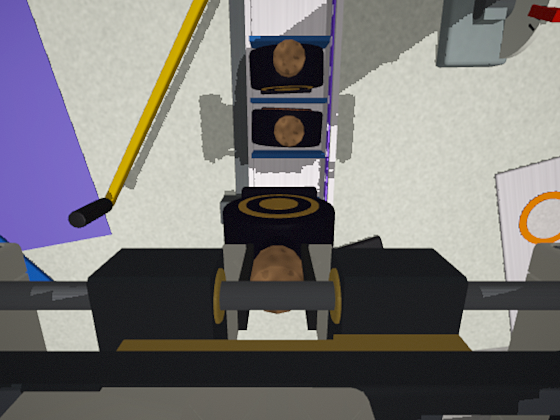

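```bash
python3 -m creep '[[0.01,0.05,0.1,0,15],[0.02,0.09,0.25,0,15],[0.02,0.09,0.4,0,15],[0.02,0.09,0.6,0,15],[0.02,0.09,0.8,0,15],[0.02,0.09,1,0,15],[0.02,0.09,1,0,15],[0.02,0.09,1,0,15]]'>/dev/null; python3 -m creep '[[0,0,0.1,0,15],[0,0,0.2,0,15],[0,0,0.3,0,15],[0,0,0.4,0,15],[0,0,0.46,0,15],[0,0,0.46,0,15],[0,0,0.46,0,15],[0,0,0.46,0,15]]'; python3 go.py 0.6288 0.0965 0.106 82
```

```text
clock: 38.1
tool_pos: [0.6287, 0.0977, 0.1072]
orientation: [-180.0, 0.0, 172.1]
force: [-0.6, -0.1, -2.6]
opening: 0.0253
shift [-0.003 -0.012  0.012] turn 0.0005 jaw now 82.1 q6 -124.3 tcp [0.6287 0.0977 0.1072] open 0.0253 f [-0.6 -0.1 -2.6]
```

```bash
python3 -m creep '[[0,0,0.01,0,15],[0,0,0.01,0,15],[0,0,0.01,0,15],[0,0,0.01,0,25],[0,0,0.01,0,35],[0,0,0.01,0,50],[0,0,0.01,0,50],[0,0,0.01,0,50]]'; python3 -m creep '[[0,0,0,0,50],[0,0,-0.1,0,50],[0,0,-0.3,0,50],[0,0,-0.5,0,50],[0,0,-0.7,0,50],[0,0,-0.9,0,50],[0,0,-1,0,50],[0,0,-1,0,50]]'
python3 - <<'E'
from model import *
cs={n:cam(n) for n in ["wrist","scene","side"]}
cv2.imwrite("pics/w14.png",cs["wrist"].img)
cv2.imwrite("pics/s14.png",cv2.resize(cs["scene"].img[150:300,150:450],None,fx=2.6,fy=2.6,interpolation=cv2.INTER_CUBIC))
for n in cs: print(n,[q[0] for q in corks(cs[n])])
E
```

```text
clock: 38.77
tool_pos: [0.6288, 0.0978, 0.1064]
orientation: [180.0, 0.0, 172.1]
force: [-0.3, 0.7, 0.6]
opening: 0.0458
clock: 39.43
tool_pos: [0.63, 0.0981, 0.2095]
orientation: [179.9, 0.3, 172.1]
force: [1.1, -0.1, -0.1]
opening: 0.0497
wrist [[255.2, 174.7], [276.2, 172.3], [299.8, 174.1], [276.0, 178.0], [275.1, 194.5], [544.7, 223.3], [214.0, 223.4]]
scene [[103.1, 115.3], [543.9, 141.8], [69.8, 146.6], [201.6, 181.5], [533.0, 227.7], [135.0, 208.3], [345.7, 224.1], [476.1, 272.6], [447.2, 275.5], [493.7, 311.8], [463.0, 315.1]]
side [[196.8, 153.9], [214.5, 159.2], [177.1, 166.0], [194.8, 171.7], [8.4, 187.4], [318.1, 263.0], [399.3, 269.7]]
```

View pics/w14.png

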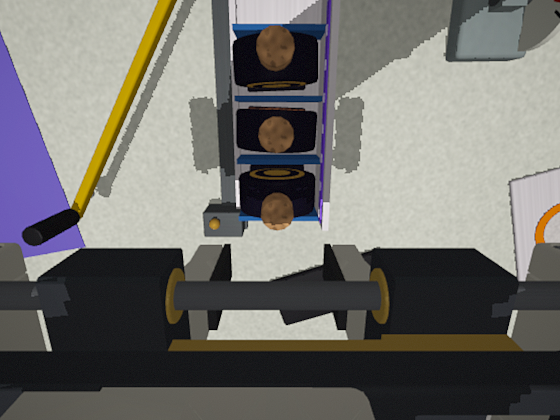

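View pics/s14.png

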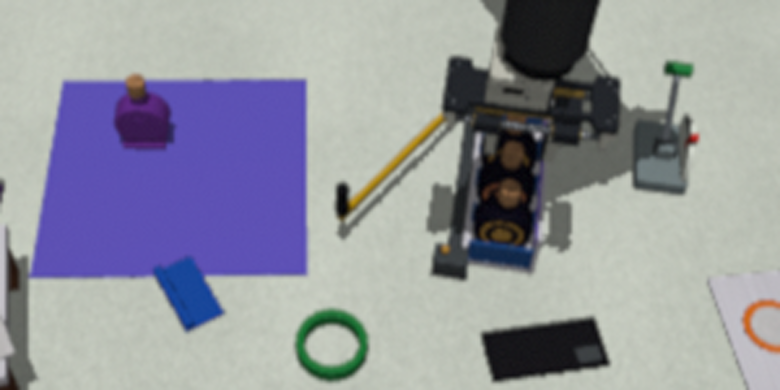

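```bash
python3 - <<'E'
from model import *
cs={n:cam(n) for n in ["wrist","scene","side"]}
c=cs["wrist"]; print(c.at(34,238,.12)); 
for q in [(275,47),(276,134),(277,210)]:
    p=c.at(*q,.136)-O; print("cork rack xy",(p@RX*1e3).round(1),(p@RY*1e3).round(1))
cv2.imwrite("pics/hz.png",np.hstack([cv2.resize(cs["wrist"].img[190:260,0:110],None,fx=5,fy=5),]))
cv2.imwrite("pics/hz2.png",np.hstack([cv2.resize(cs["scene"].img[205:245,260:310],None,fx=8,fy=8),cv2.resize(cs["side"].img[190:230,250:300],None,fx=8,fy=8)]))
E
python3 go.py 0.622 -0.11 0.22 51.6
```

```text
[ 0.62077918 -0.10525826  0.12      ]
cork rack xy -30.5 -1.3
cork rack xy 25.0 -0.7
cork rack xy 80.8 0.1
shift [-0.226 -2.064 -0.151] turn 0.1693 jaw now 82.1 q6 -124.3 tcp [0.628  0.0975 0.2048] open 0.05 f [-0.8  0.5 -0.5]
```

View pics/hz.png

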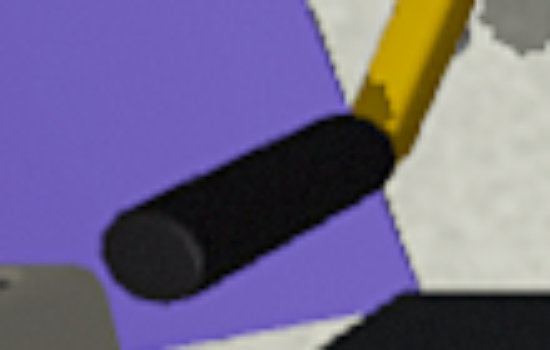

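View pics/hz2.png

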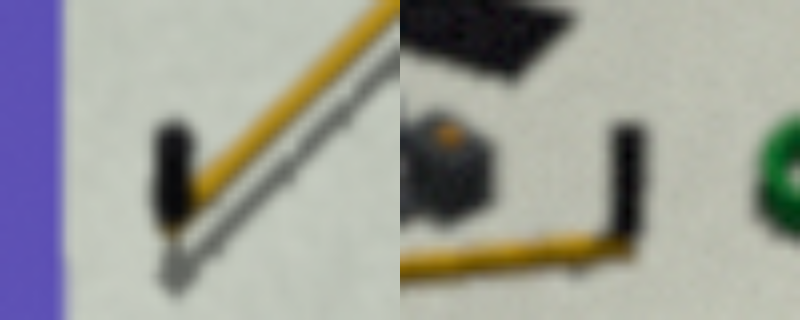

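```bash
python3 - <<'E'
from model import *
w,s,d=cam("wrist"),cam("scene"),cam("side")
x,e=tri((w,31,241.6),(s,281.7,221),(d,278.7,206)); print(x,e)
H=rk(-135,-60,0); print("hinge",H)
for p in (x,w.at(31,241.6,.12)):
    q=p-H; print(np.hypot(q[0],q[1]),np.degrees(np.arctan2(q[1],q[0])))
E
```

```text
[ 0.62399246 -0.11004857  0.11903767] [np.float64(0.0004299096582458836), np.float64(0.0035803123722414226), np.float64(0.0038086681806463007)]
hinge [0.39766342 0.06837228 0.        ]
0.28819929207410483 -38.24959913802032
0.28689936028413615 -38.12246842990223
```

```bash
python3 -m creep '[[0,-0.2,-0.2,0,50],[0,-0.4,-0.2,0,50],[-0.1,-0.6,-0.2,0,50],[-0.1,-0.8,-0.2,0,50],[-0.1,-1,-0.2,0,50],[-0.1,-1,-0.2,0,50],[-0.1,-1,-0.2,0,50],[-0.1,-1,-0.2,0,50]]' >/dev/null; python3 -m creep '[[0,-0.2,0,0.035,45],[0,-0.4,0,0.07,45],[-0.1,-0.6,0,0.1,45],[-0.1,-0.8,0,0.13,45],[-0.1,-1,0,0.167,45],[-0.1,-1,0,0.167,45],[-0.1,-1,0,0.167,45],[-0.1,-1,0,0.167,45]]'; python3 go.py 0.6235 -0.1095 0.086 51.8
python3 - <<'E'
from h import *
c=cam("wrist"); cv2.imwrite("pics/w15.png",c.img); print(c.px([.6235,-.1095,.12]))
E
```

```text
clock: 41.22
tool_pos: [0.6211, -0.1024, 0.226]
orientation: [180.0, -0.0, 142.2]
force: [-0.2, 0.4, 1.0]
opening: 0.0448
shift [-0.063 -0.042  1.4  ] turn 0.002 jaw now 52.2 q6 -136.2 tcp [ 0.6211 -0.1024  0.226 ] open 0.0448 f [-0.2  0.4  1. ]
[273.77252421 212.81297414]
```

View pics/w15.png

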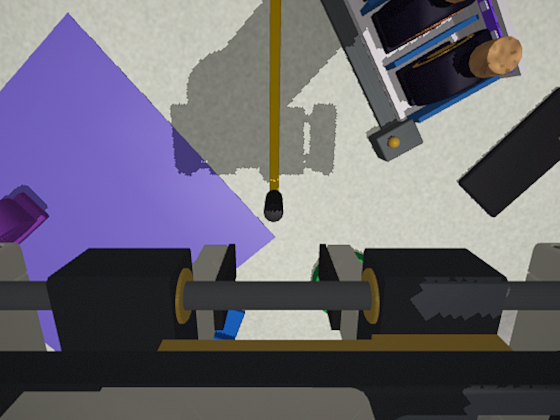

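```bash
python3 -m creep '[[-0.03,-0.02,0.1,0,45],[-0.06,-0.04,0.2,0,45],[-0.06,-0.04,0.4,0,45],[-0.06,-0.04,0.55,0,45],[-0.06,-0.04,0.7,0,45],[-0.06,-0.04,0.8,0,45],[-0.06,-0.04,0.8,0,45],[-0.06,-0.04,0.8,0,45]]' ; python3 -m creep '[[0,0,0.15,0,45],[0,0,0.3,0,45],[0,0,0.45,0,45],[0,0,0.6,0,45],[0,0,0.6,0,36],[0,0,0.6,0,28],[0,0,0.6,0,24],[0,0,0.6,0,24]]'
python3 go.py 0.6235 -0.1095 0.086 51.8
python3 - <<'E'
from h import *
c=cam("wrist"); cv2.imwrite("pics/w16.png",c.img[120:380])
c=cam("side"); cv2.imwrite("pics/sd16.png",cv2.resize(c.img[130:260,180:360],None,fx=4,fy=4))
E
```

```text
clock: 41.93
tool_pos: [0.6228, -0.11, 0.1453]
orientation: [-179.9, -0.1, 142.1]
force: [0.1, 0.7, 0.7]
opening: 0.0452
clock: 42.6
tool_pos: [0.6241, -0.11, 0.0876]
orientation: [179.9, 0.1, 142.0]
force: [0.0, -0.0, 0.7]
opening: 0.026
shift [ 0.008 -0.     0.016] turn 0.0013 jaw now 52.0 q6 -135.6 tcp [ 0.6241 -0.11    0.0876] open 0.026 f [ 0.  -0.   0.7]
```

View pics/w16.png

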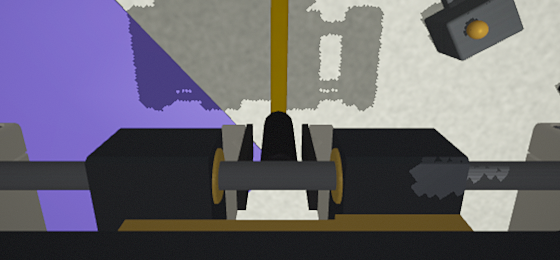

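View pics/sd16.png

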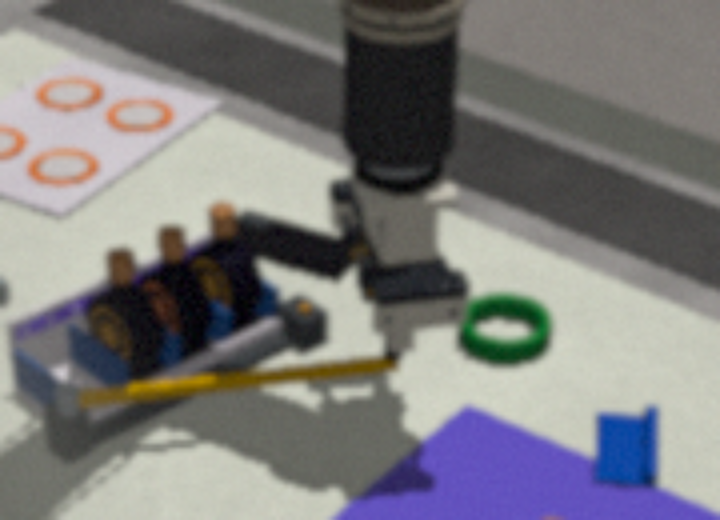

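```bash
python3 -m creep '[[0.0,0.06,0.01,-0.007,24],[0,0.126,0.015,-0.014,24],[0.01,0.25,0.015,-0.028,24],[0.025,0.376,0.015,-0.042,24],[0.044,0.5,0.015,-0.056,24],[0.07,0.628,0.015,-0.07,24],[0.1,0.75,0.015,-0.084,24],[0.1,0.75,0.015,-0.084,24]]'; python3 go.py 0.6823 0.0284 0.086 82
python3 - <<'E'
from h import *
c=cam("wrist"); cv2.imwrite("pics/w17.png",c.img)
E
```

```text
clock: 43.37
tool_pos: [0.6628, -0.0425, 0.0845]
orientation: [180.0, 0.0, 157.5]
force: [-0.6, 0.2, 0.3]
opening: 0.0241
shift [ 0.092  0.729 -0.014] turn -0.0808 jaw now 67.5 q6 -125.7 tcp [ 0.6628 -0.0425  0.0845] open 0.0241 f [-0.6  0.2  0.3]
```

View pics/w17.png

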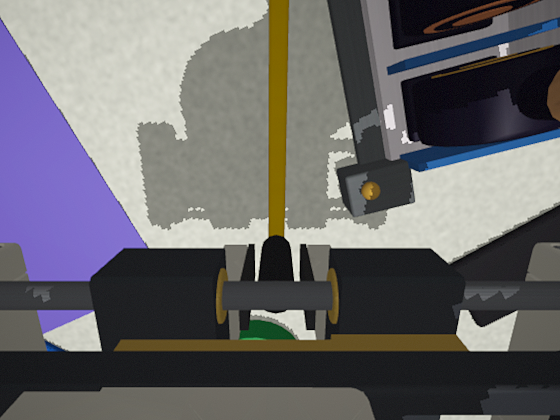

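```bash
python3 -m creep '[[0.0,0.1,0,-0.011,24],[0.005,0.2,0,-0.022,24],[0.015,0.3,0,-0.033,24],[0.028,0.4,0,-0.044,24],[0.045,0.5,0,-0.055,24],[0.06,0.6,0,-0.067,24],[0.075,0.65,0,-0.074,24],[0.087,0.7,0,-0.08,24]]'; python3 -m creep '[[0,0.03,0,0,24],[0,0.06,0,0,24],[0,0.08,0,0,24],[0,0.1,0,0,24],[0,0.1,0,0,24],[0,0.1,0,0,24],[0,0.1,0,0,24],[0,0.1,0,0,24]]'; python3 go.py 0.6823 0.0284 0.086 82
python3 - <<'E'
from h import *
c=cam("wrist"); cv2.imwrite("pics/w18.png",c.img)
E
```

```text
clock: 44.08
tool_pos: [0.6809, 0.0233, 0.0847]
orientation: [-179.9, 0.0, 171.7]
force: [1.7, -4.8, 0.2]
opening: 0.0238
clock: 44.75
tool_pos: [0.6819, 0.033, 0.0845]
orientation: [180.0, -0.0, 171.5]
force: [0.3, 0.3, 0.4]
opening: 0.0236
shift [-0.011 -0.045 -0.015] turn -0.0026 jaw now 81.5 q6 -117.5 tcp [0.6819 0.033  0.0845] open 0.0236 f [0.3 0.3 0.4]
```

View pics/w18.png

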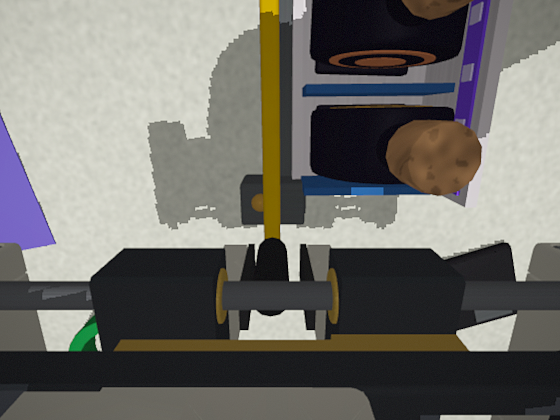

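```bash
python3 -m creep '[[0,0.01,0,0,24],[0,0.02,0,0,24],[0,0.03,0,0,24],[0,0.04,0,0,24],[0,0.04,0,0,24],[0,0.04,0,0,24],[0,0.04,0,0,24],[0,0.04,0,0,24]]';python3 -m creep '[[0,0.01,0,0,24],[0,0.02,0,0,24],[0,0.03,0,0,24],[0,0.03,0,0,24],[0,0.03,0,0,24],[0,0.03,0,0,24],[0,0.03,0,0,24],[0,0.03,0,0,24]]'
```

```text
clock: 45.47
tool_pos: [0.6818, 0.0335, 0.0845]
orientation: [-179.8, -0.1, 171.5]
force: [-0.1, -14.8, 0.5]
opening: 0.0243
clock: 46.13
tool_pos: [0.6818, 0.0338, 0.0844]
orientation: [-179.6, -0.2, 171.4]
force: [1.0, -25.4, 0.4]
opening: 0.0238
```

```bash
python3 -m creep '[[0,-0.02,0,0,24],[0,-0.05,0,0,24],[0,-0.08,0,0,24],[0,-0.1,0,0,24],[0,-0.1,0,0,30],[0,-0.1,0,0,36],[0,-0.1,0,0,40],[0,-0.1,0,0,40]]'; python3 -m creep '[[0,0,-0.1,0,40],[0,0,-0.3,0,40],[0,0,-0.5,0,40],[0,0,-0.7,0,40],[0,0,-0.9,0,40],[0,0,-1,0,40],[0,0,-1,0,40],[0,0,-1,0,40]]'; python3 go.py 0.6823 0.0284 0.2 82
python3 - <<'E'
from model import *
c=cam("wrist"); cv2.imwrite("pics/w19.png",c.img); print(c.px(rk(153,-60,120)),c.px(rk(0,-60,65)))
c=cam("side"); cv2.imwrite("pics/sd19.png",cv2.resize(c.img[130:260,100:320],None,fx=3.5,fy=3.5))
c=cam("scene"); cv2.imwrite("pics/s19.png",cv2.resize(c.img[150:300,250:450],None,fx=4,fy=4))
E
```

```text
clock: 46.8
tool_pos: [0.6816, 0.0306, 0.0846]
orientation: [180.0, 0.0, 171.6]
force: [0.3, 0.7, 0.5]
opening: 0.039
clock: 47.47
tool_pos: [0.6816, 0.0303, 0.185]
orientation: [180.0, 0.1, 171.5]
force: [-0.7, 1.1, -0.7]
opening: 0.0402
shift [-0.01  -0.018 -0.15 ] turn -0.0026 jaw now 81.5 q6 -117.3 tcp [0.6816 0.0303 0.185 ] open 0.0402 f [-0.7  1.1 -0.7]
[275.72060274 223.90247224] [274.06740119  14.36909976]
```

View pics/w19.png

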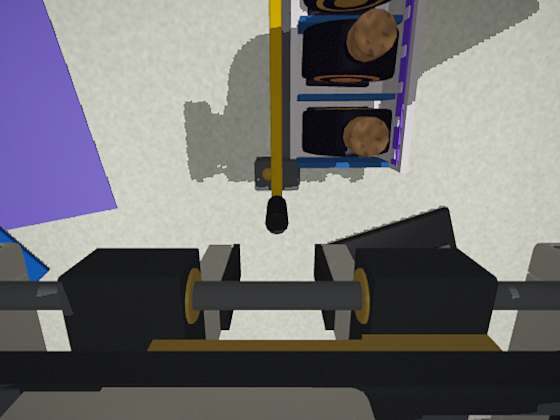

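View pics/sd19.png

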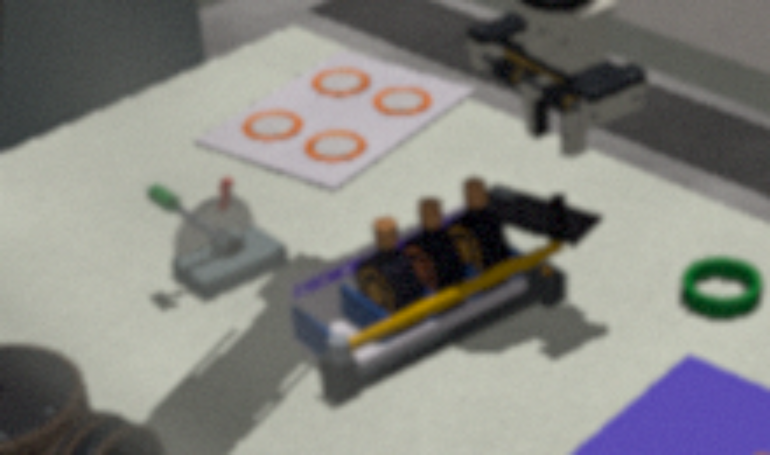

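View pics/s19.png

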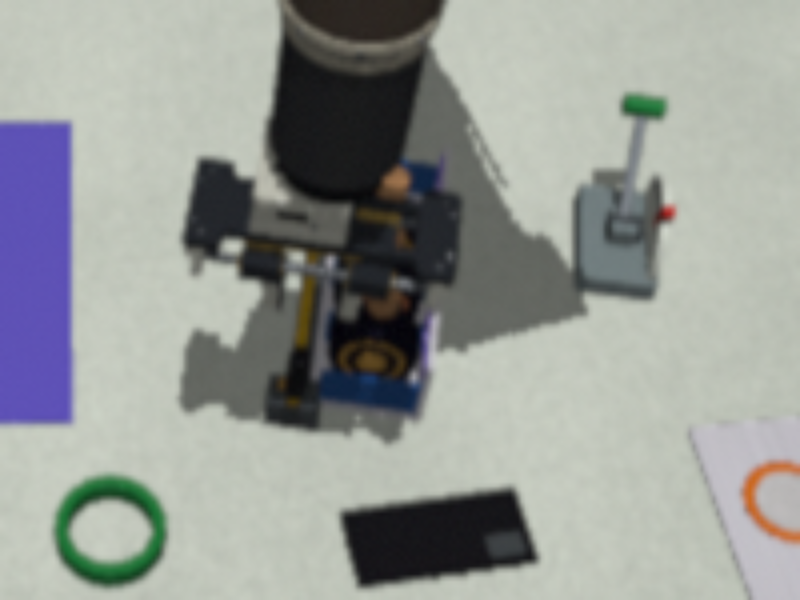

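```bash
python3 go.py 0.56 0.27 0.31 82; python3 -m creep '[[0,0,-0.3,0,40],[0,0.1,-0.6,0,40],[0.1,0.3,-0.9,0,40],[0.2,0.5,-1,0,40],[0.3,0.7,-1,0,40],[0.4,0.9,-1,0,40],[0.5,1,-1,0,40],[0.5,1,-1,0,40]]' >/dev/null; python3 -m creep '[[0.2,0.25,-0.1,0,40],[0.4,0.5,-0.2,0,40],[0.6,0.75,-0.2,0,40],[0.8,1,-0.2,0,40],[1,1,-0.2,0,40],[1,1,-0.2,0,40],[1,1,-0.2,0,40],[1,1,-0.2,0,40]]'; python3 go.py 0.56 0.27 0.31 82
python3 - <<'E'
from h import *
c=cam("wrist"); cv2.imwrite("pics/w20.png",c.img);print(c.c)
E
```

```text
shift [ 1.551  2.195 -1.267] turn -0.0026 jaw now 81.5 q6 -117.3 tcp [0.6808 0.03   0.1831] open 0.0401 f [ 0.  -0.3 -0.2]
clock: 48.95
tool_pos: [0.5629, 0.2495, 0.3042]
orientation: [-180.0, -0.0, 171.5]
force: [0.6, -1.2, 0.1]
opening: 0.0401
shift [ 0.059  0.199 -0.058] turn -0.0026 jaw now 81.5 q6 -140.5 tcp [0.5629 0.2495 0.3042] open 0.0401 f [ 0.6 -1.2  0.1]
[0.48558163 0.26001523 0.46264552]
```

View pics/w20.png

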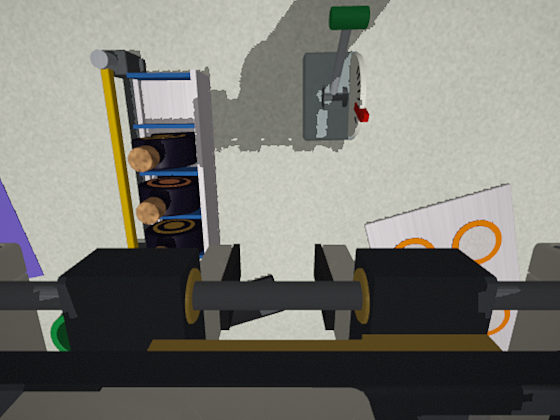

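```bash
python3 - <<'E'
from h import *
c=cam("wrist"); cv2.imwrite("pics/w20z.png",cv2.resize(c.img[0:150,290:390],None,fx=4,fy=4,interpolation=cv2.INTER_CUBIC))
np.save("c20.npy",np.r_[c.c,R.from_matrix(c.R).as_rotvec()])
hsv=cv2.cvtColor(c.img,cv2.COLOR_BGR2HSV)
for nm,lo,hi in [("green",(55,100,40),(85,255,255)),("red",(0,150,80),(6,255,255))]:
    m=cv2.inRange(hsv,lo,hi); n,l,st,ce=cv2.connectedComponentsWithStats(m)
    for i in range(1,n):
        if st[i][4]>30:
            v,u=np.nonzero(l==i); print(nm,ce[i].round(1),st[i],cv2.minAreaRect(np.stack([u,v],1).astype(np.float32)))
E
python3 -m creep '[[0.1,0.2,0,0,40],[0.2,0.4,0,0,40],[0.2,0.6,0,0,40],[0.2,0.8,0,0,40],[0.2,0.8,0,0,40],[0.2,0.8,0,0,40],[0.2,0.8,0,0,40],[0.2,0.8,0,0,40]]'
python3 - <<'E'
from h import *
c=cam("wrist"); cv2.imwrite("pics/w21.png",c.img);print(c.c)
cv2.imwrite("pics/w21z.png",cv2.resize(c.img[0:170,210:330],None,fx=4,fy=4,interpolation=cv2.INTER_CUBIC))
hsv=cv2.cvtColor(c.img,cv2.COLOR_BGR2HSV)
for nm,lo,hi in [("green",(55,100,40),(85,255,255)),("red",(0,150,80),(6,255,255))]:
    m=cv2.inRange(hsv,lo,hi); n,l,st,ce=cv2.connectedComponentsWithStats(m)
    for i in range(1,n):
        if st[i][4]>30:
            v,u=np.nonzero(l==i); print(nm,ce[i].round(1),st[i],cv2.minAreaRect(np.stack([u,v],1).astype(np.float32)))
E
```

```text
green [349.   16.9] [329   6  41  23 896] ((349.0, 17.0), (22.0, 40.0), 90.0)
green [ 60.2 334.8] [ 51 314  20  38 477] ((58.751220703125, 333.8390197753906), (37.43586730957031, 16.482955932617188), 77.90524291992188)
red [362.  113.5] [354 106  15  15 130] ((361.79412841796875, 112.82353210449219), (17.66435432434082, 10.461414337158203), 59.03623962402344)
clock: 49.72
tool_pos: [0.5549, 0.3311, 0.3044]
orientation: [-180.0, -0.0, 171.5]
force: [0.1, 0.2, 1.2]
opening: 0.0396
[0.47765653 0.34169175 0.46285452]
green [265.2  40.5] [247  30  37  22 796] ((265.0, 40.5), (21.0, 36.0), 90.0)
green [ 54. 334.] [ 39 316  29  36 574] ((53.35732650756836, 331.907470703125), (41.98126983642578, 19.976593017578125), 59.534454345703125)
red [292.3 132.3] [288 122   9  18 116] ((292.0, 130.5), (17.0, 8.0), 90.0)
```

View pics/w20z.png

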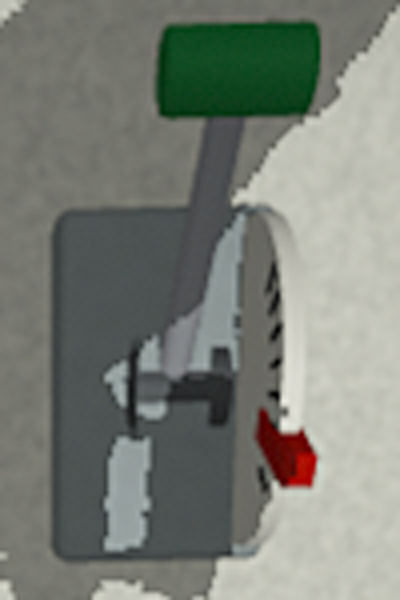

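View pics/w21z.png

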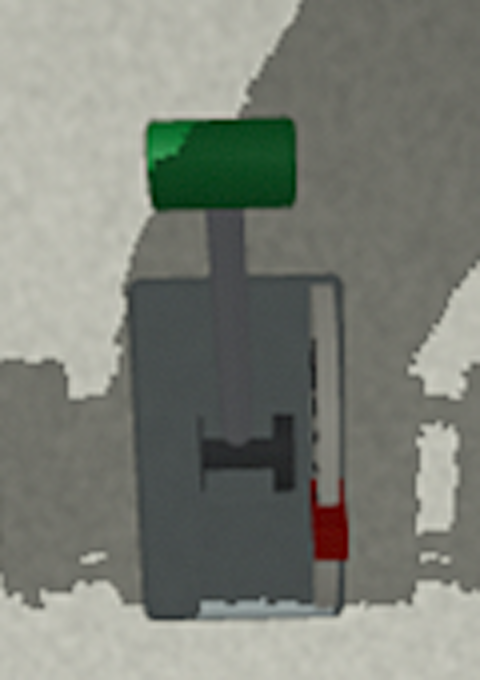

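```bash
python3 - <<'E'
from h import *
c2=cam("wrist"); a=np.load("c20.npy"); c1=cam("wrist"); c1.c=a[:3]; c1.R=R.from_rotvec(a[3:]).as_matrix()
z1=lambda u,v:(c1,u/4+290-.4,v/4-.4); z2=lambda u,v:(c2,u/4+210-.4,v/4-.4)
g,e=tri((c1,349,17),(c2,265.2,40.5)); print("grip",g,e)
# red tip: outer end midpoint of top edge
t,e=tri(z1(300,473),z2(332,545)); print("tip",t,e)
for n,f,P in [("v2",z2,[(130,283),(343,279),(147,613),(340,613)]),("v1",z1,[(57,212),(57,557)])]:
    q=np.array([f(*p)[0].at(*f(*p)[1:],.026) for p in P]); print(n,q.round(4).tolist())
    if n=="v2":
        m=q.mean(0); print("centre",m, np.linalg.norm(q[0]-q[2]),np.linalg.norm(q[1]-q[3]),np.linalg.norm(q[0]-q[1]),np.linalg.norm(q[2]-q[3]))
        d=(q[2]-q[0]+q[3]-q[1]); print("yaw",np.degrees(np.arctan2(d[1],d[0])))
        yaw=np.arctan2(d[1],d[0]); ux=np.array([np.cos(yaw),np.sin(yaw),0]); uy=np.array([-np.sin(yaw),np.cos(yaw),0]); piv=m*[1,1,0]+[0,0,.035]
        for nm,p in (("grip",g),("tip",t)):
            r=p-piv; print(nm,"unit xyz",(r@ux).round(4),(r@uy).round(4),r[2].round(4),"R",np.hypot(r@ux,r[2]).round(4),"joint",(np.arctan2(r@ux,r[2])+.7).round(3))
E
```

```text
grip [0.40919798 0.34047819 0.12278774] [np.float64(5.693875727888754e-05), np.float64(5.693875727902458e-05)]
tip [0.50495607 0.35563595 0.09600818] [np.float64(0.0002561742505528228), np.float64(0.00025617425055278324)]
v2 [[0.4192, 0.3055, 0.026], [0.4282, 0.3729, 0.026], [0.523, 0.2925, 0.026], [0.5329, 0.3579, 0.026]]
centre [0.47583381 0.33220336 0.026     ] 0.10460874578403646 0.10575872878963835 0.06798667665034987 0.06614748553356511
yaw -7.642672342215879
grip unit xyz -0.0671 -0.0007 0.0878 R 0.1105 joint 0.047
tip unit xyz 0.0257 0.0271 0.061 R 0.0662 joint 1.099
v1 [[0.4186, 0.304, 0.026], [0.5241, 0.2908, 0.026]]
```

```bash
python3 go.py 0.4092 0.3405 0.2 82.4;  python3 -m creep '[[0.2,0.0,0.1,0,55],[0.4,0,0.2,0,55],[0.6,0,0.3,0,55],[0.8,0,0.4,0,55],[1,0,0.5,0,55],[1,0,0.5,0,55],[1,0,0.5,0,55],[1,0,0.5,0,55]]'; python3 go.py 0.4092 0.3405 0.2 82.4
```

```text
shift [ 1.454 -0.125  1.048] turn -0.0051 jaw now 81.5 q6 -146.6 tcp [0.5548 0.3313 0.3048] open 0.0401 f [-0.1  0.1 -0.1]
clock: 50.53
tool_pos: [0.4562, 0.3468, 0.2554]
orientation: [179.9, 0.1, 171.6]
force: [0.7, -0.0, 0.0]
opening: 0.0552
shift [ 0.456 -0.132  0.553] turn -0.0047 jaw now 81.6 q6 -155.3 tcp [0.4562 0.3468 0.2554] open 0.0552 f [ 0.7 -0.   0. ]
```

```bash
python3 -m creep '[[0.2,-0.05,0.1,0,55],[0.35,-0.13,0.2,-0.005,55],[0.46,-0.13,0.3,-0.005,55],[0.46,-0.13,0.4,-0.005,55],[0.46,-0.13,0.5,-0.005,55],[0.46,-0.13,0.55,-0.005,55],[0.46,-0.13,0.55,-0.005,55],[0.46,-0.13,0.55,-0.005,55]]'; python3 go.py 0.4092 0.3405 0.107 82.4
python3 - <<'E'
from h import *
c=cam("wrist"); cv2.imwrite("pics/w22.png",c.img);print(c.px([.4092,.3405,.1228]))
hsv=cv2.cvtColor(c.img,cv2.COLOR_BGR2HSV)
m=cv2.inRange(hsv,(55,100,40),(85,255,255)); n,l,st,ce=cv2.connectedComponentsWithStats(m); print([(ce[i],st[i]) for i in range(1,n) if st[i][4]>200])
E
```

```text
clock: 51.2
tool_pos: [0.409, 0.3406, 0.1993]
orientation: [-180.0, -0.0, 172.4]
force: [-0.9, -0.0, 0.5]
opening: 0.0547
shift [-0.002 -0.     0.923] turn 0.0 jaw now 82.4 q6 -158.5 tcp [0.409  0.3406 0.1993] open 0.0547 f [-0.9 -0.   0.5]
[278.107888   217.49800631]
[(array([277.64492754, 217.45289855]), array([ 255,  205,   47,   25, 1104], dtype=int32))]
```

View pics/w22.png

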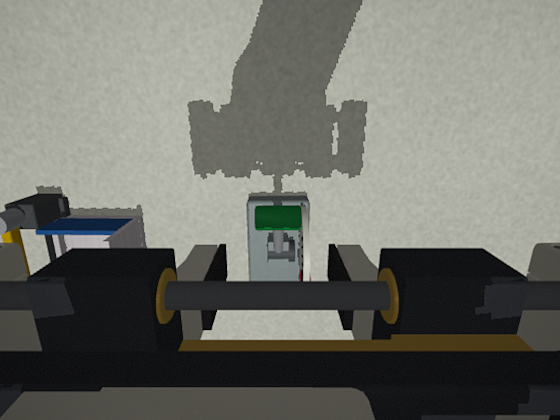

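```bash
python3 -m creep '[[0,0,0.15,0,55],[0,0,0.3,0,55],[0,0,0.5,0,55],[0,0,0.7,0,55],[0,0,0.85,0,55],[0,0,0.92,0,55],[0,0,0.92,0,55],[0,0,0.92,0,55]]'; python3 -m creep '[[0,0,0,0,45],[0,0,0,0,30],[0,0,0,0,30],[0,0,0,0,30],[0,0,0,0,30],[0,0,0,0,30],[0,0,0,0,30],[0,0,0,0,30]]'; python3 go.py 0.4092 0.3405 0.107 82.4
```

```text
clock: 51.92
tool_pos: [0.4088, 0.341, 0.1081]
orientation: [180.0, 0.0, 172.4]
force: [0.9, 0.7, 0.3]
opening: 0.0547
clock: 52.58
tool_pos: [0.4084, 0.3414, 0.1082]
orientation: [179.9, 0.0, 172.5]
force: [-3.5, 2.6, 5.0]
opening: 0.0354
shift [-0.009 -0.008  0.012] turn 0.0004 jaw now 82.5 q6 -158.5 tcp [0.4084 0.3414 0.1082] open 0.0354 f [-3.5  2.6  5. ]
```

```bash
python3 -m creep '[[-0.066,0,-0.049,0,30],[-0.136,0,-0.093,0,30],[-0.209,0,-0.131,0,30],[-0.285,0,-0.164,0,30],[-0.363,0,-0.19,0,30],[-0.443,0,-0.211,0,30],[-0.524,0,-0.226,0,30],[-0.524,0,-0.226,0,30]]'; python3 go.py 0.46 0.3345 0.13 82.4
python3 - <<'E'
from h import *
c=cam("side"); cv2.imwrite("pics/sd23.png",cv2.resize(c.img[140:240,120:270],None,fx=5,fy=5,interpolation=cv2.INTER_CUBIC))
E
```

```text
clock: 53.25
tool_pos: [0.4612, 0.3346, 0.1305]
orientation: [179.9, 0.0, 172.4]
force: [-1.1, 4.6, 3.6]
opening: 0.0353
shift [ 0.012 -0.003  0.005] turn 0.0002 jaw now 82.4 q6 -153.2 tcp [0.4612 0.3346 0.1305] open 0.0353 f [-1.1  4.6  3.6]
```

View pics/sd23.png

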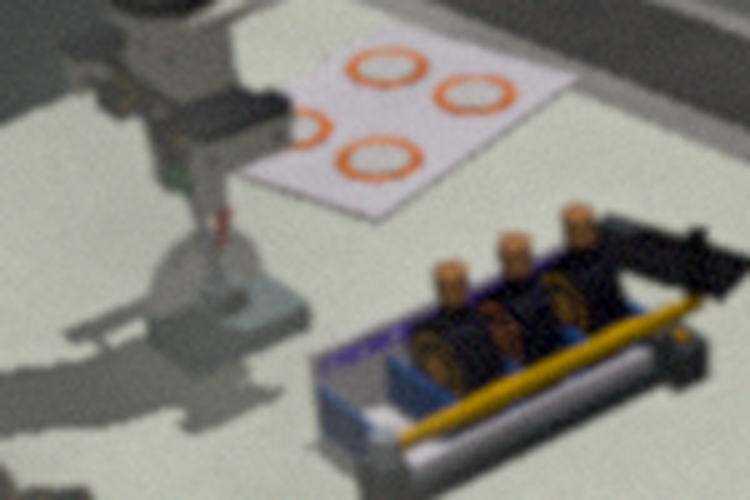

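```bash
python3 -m creep '[[-0.082,0,-0.009,0,30],[-0.164,0,-0.012,0,30],[-0.247,0,-0.008,0,30],[-0.329,0,0.001,0,30],[-0.41,0,0.017,0,30],[-0.489,0,0.039,0,30],[-0.567,0,0.066,0,30],[-0.567,0,0.066,0,30]]'; python3 go.py 0.46 0.3345 0.13 82.4
python3 - <<'E'
from h import *
c=cam("side"); cv2.imwrite("pics/sd24.png",cv2.resize(c.img[150:220,130:200],None,fx=8,fy=8,interpolation=cv2.INTER_CUBIC))
c=cam("scene"); cv2.imwrite("pics/s24.png",cv2.resize(c.img[160:230,380:440],None,fx=8,fy=8,interpolation=cv2.INTER_CUBIC))
c=cam("wrist"); cv2.imwrite("pics/w24.png",c.img)
E
```

```text
clock: 53.97
tool_pos: [0.5181, 0.3274, 0.1241]
orientation: [179.9, 0.1, 172.5]
force: [1.5, 4.7, 5.2]
opening: 0.0358
shift [ 0.585 -0.006 -0.06 ] turn 0.0003 jaw now 82.5 q6 -148.1 tcp [0.5181 0.3274 0.1241] open 0.0358 f [1.5 4.7 5.2]
```

View pics/sd24.png

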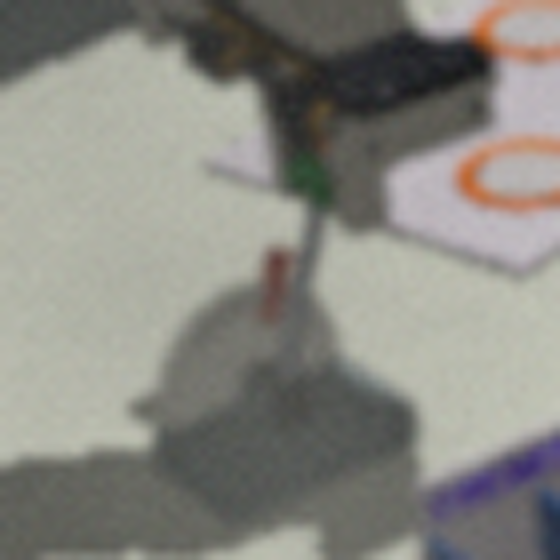

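View pics/s24.png

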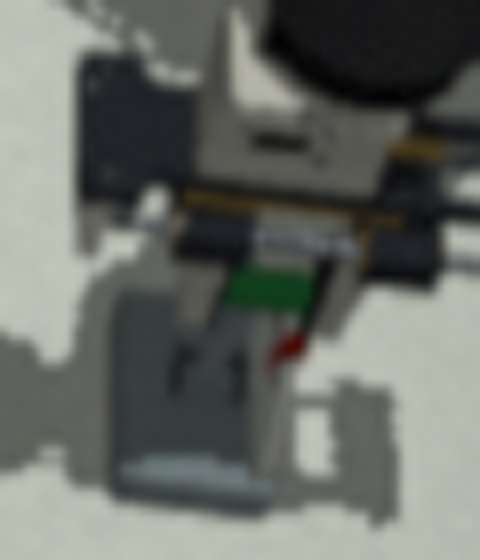

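View pics/w24.png

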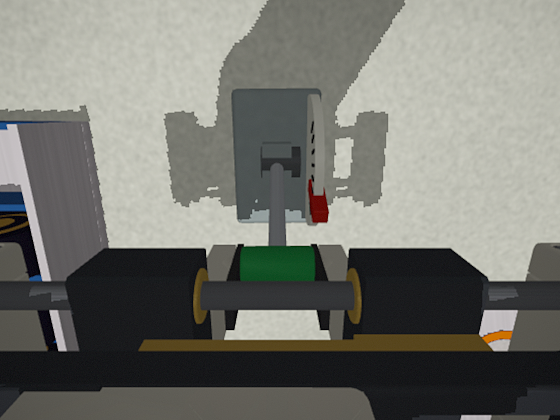

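```bash
cat > dm.py <<'E'
from h import *
yaw=np.radians(-7.64); ux=np.array([np.cos(yaw),np.sin(yaw),0]); uy=np.array([-np.sin(yaw),np.cos(yaw),0]); piv=np.array([.47583,.33220,.035])
def onplane(c,u,v,y):
    d=c.ray(u,v); t=((piv+uy*y-c.c)@uy)/(d@uy); p=c.c+d*t-piv; return p@ux,p[2]
def red(c):
    hsv=cv2.cvtColor(c.img,cv2.COLOR_BGR2HSV)
    m=cv2.inRange(hsv,(0,90,60),(6,255,255))|cv2.inRange(hsv,(172,90,60),(180,255,255))
    n,l,st,ce=cv2.connectedComponentsWithStats(m); out=[]
    for i in range(1,n):
        if st[i][4]>8: out.append((ce[i].round(1),st[i],l==i))
    return out
if __name__=="__main__":
    for n in ["side","scene","wrist"]:
        c=cam(n)
        for ce,st,m in red(c):
            if np.linalg.norm(ce-c.px(piv+[0,0,.05]))>60: continue
            v,u=np.nonzero(m); P=np.array([onplane(c,a,b,.024 if n=="side" else .030) for a,b in zip(u,v)])
            mu=P.mean(0); w,V=np.linalg.eigh(np.cov(P.T)); d=V[:,1]*np.sign(V[1,1])
            print(n,ce,st[:5],"mean xz",mu.round(4),"r",np.hypot(*mu).round(4),"ang from pivot",(np.arctan2(*mu)+.7).round(3),"PCA dir",(np.arctan2(*d)+.7).round(3),"sd",np.sqrt(w).round(4), "rmax",np.hypot(*P.T).max().round(4))
E
python3 dm.py
python3 - <<'E'
from dm import *
o=ctrl.get_obs()
p=np.array(o["tool_pos"])+[0,0,.0135]-piv; print("grip from TCP",p@ux,p@uy,p[2],np.hypot(p@ux,p[2]),np.arctan2(p@ux,p[2])+.7)
c=cam("side")
# lever: pixels from zoom sd24
for q in [(285,370),(302,285),(318,205)]:
    print(onplane(c,q[0]/8+130-.5,q[1]/8+150-.5,0))
a,b=[np.array(onplane(c,q[0]/8+130-.5,q[1]/8+150-.5,0)) for q in [(285,370),(318,205)]]; print(np.arctan2(*(b-a))+.7)
a,b=[np.array(onplane(c,q[0]/8+130-.5,q[1]/8+150-.5,.024)) for q in [(270,318),(279,250)]]; print("red",a,b,np.arctan2(*(b-a))+.7,np.arctan2(*b)+.7)
E
```

```text
scene [415.5 203. ] [414 202   4   3  10] mean xz [0.0095 0.0351] r 0.0364 ang from pivot 0.965 PCA dir 1.331 sd [0.0028 0.0167] rmax 0.059
wrist [317.7 206.1] [308 179  21  44 524] mean xz [0.0301 0.0204] r 0.0364 ang from pivot 1.674 PCA dir 0.537 sd [0.0071 0.0321] rmax 0.0729
grip from TCP 0.04169127368255515 0.0008929758195580828 0.10293318597922321 0.11105585566329707 1.0848370967126575
(np.float64(0.007976810584708305), np.float64(0.011664176801857412))
(np.float64(0.023020434743844), np.float64(0.05331358362487029))
(np.float64(0.03695512933670393), np.float64(0.09189283540044882))
1.0466144898802048
red [0.01701458 0.02631428] [0.02670871 0.06065133] 0.9751612723193701 1.1148124222374234
```

```bash
python3 - <<'E'
from dm import *
c=cam("wrist"); cv2.imwrite("pics/w25z.png",cv2.resize(c.img[80:250,220:340],None,fx=4,fy=4,interpolation=cv2.INTER_CUBIC))
cv2.imwrite("pics/s25.png",cv2.resize(cam("scene").img[180:225,395:430],None,fx=14,fy=14,interpolation=cv2.INTER_CUBIC))
E
```

```text
(no output)
```

View pics/w25z.png

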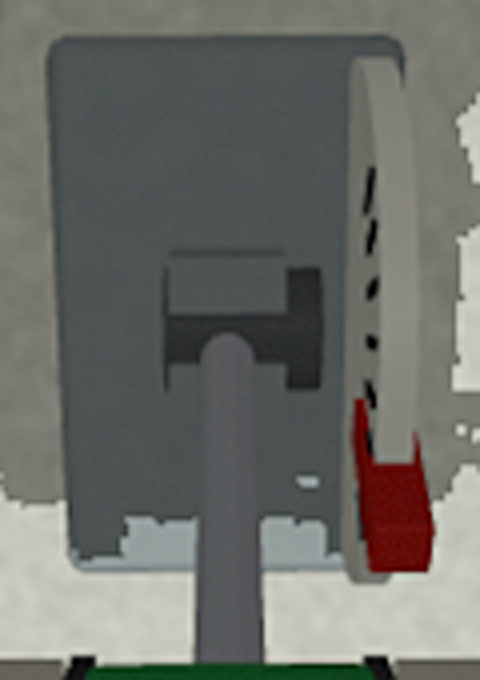

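View pics/s25.png

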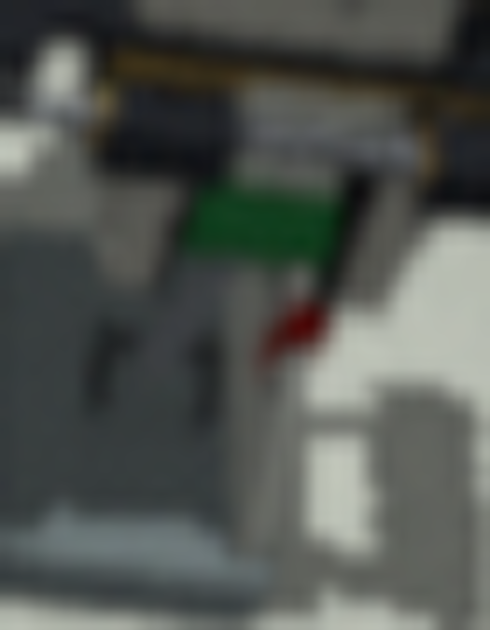

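```bash
python3 - <<'E'
from dm import *
import copy
c3=cam("wrist"); a=np.load("c20.npy"); c1=copy.copy(c3); c1.c=a[:3]; c1.R=R.from_rotvec(a[3:]).as_matrix(); c2=copy.copy(c1); c2.c=np.array([0.47765653,0.34169175,0.46285452])
sd=cam("side")
r1=(c1,302/4+290-.4,470/4-.4); r2=(c2,332/4+210-.4,542/4-.4); r3=(c3,400/4+220-.4,549/4+80-.4); r4=(sd,279/8+130-.5,252/8+150-.5)
for rs in [(r1,r2),(r1,r3),(r2,r3),(r1,r4),(r3,r4),(r1,r2,r3,r4)]:
    t,e=tri(*rs); q=t-piv; print((q@ux).round(4),(q@uy).round(4),q[2].round(4),"r",np.hypot(q@ux,q[2]).round(4),"ang",(np.arctan2(q@ux,q[2])+.7).round(3),np.round(e,4))
# pivot check in c3: shaft axis centre line px (zoom v~318 spans 265-385?) -> ray at z=.035 
for v in (318,325,340): 
    p=c3.at(235/4+220-.4,v/4+80-.4,.035)-piv; print("hub",v,p@ux,p@uy)
P=[(48,38),(404,38),(72,570)]; q=[(c3.at(u/4+220-.4,v/4+80-.4,.026)-piv) for u,v in P]; print([(round(k@ux,4),round(k@uy,4)) for k in q])
E
```

```text
0.0248 0.0268 0.0639 r 0.0685 ang 1.07 [0.0004 0.0004]
0.025 0.0267 0.063 r 0.0678 ang 1.078 [0.0005 0.0005]
0.0246 0.0265 0.0633 r 0.0679 ang 1.07 [0.0003 0.0003]
0.0266 0.0275 0.0581 r 0.0639 ang 1.129 [0.0017 0.0017]
0.0273 0.0267 0.0578 r 0.0639 ang 1.141 [0.0008 0.0008]
0.0259 0.027 0.0587 r 0.0642 ang 1.116 [0.0015 0.0012 0.0003 0.002 ]
hub 318 -0.001741743715155221 0.0011619943353678279
hub 325 -0.00037393980440615486 0.0011663620924860095
hub 340 0.002571723206669974 0.00117576836811024
[(np.float64(-0.0536), np.float64(-0.0345)), (np.float64(-0.0538), np.float64(0.0332)), (np.float64(0.0536), np.float64(-0.0336))]
```

```bash
python3 -m creep '[[-0.013,0,0.005,0,30],[-0.026,0,0.011,0,30],[-0.026,0,0.011,0,30],[-0.026,0,0.011,0,30],[-0.026,0,0.011,0,30],[-0.026,0,0.011,0,30],[-0.026,0,0.011,0,30],[-0.026,0,0.011,0,30]]'
python3 - <<'E'
from dm import *
o=ctrl.get_obs()
p=np.array(o["tool_pos"])+[0,0,.0135]-piv; print("grip from TCP",p@ux,p@uy,p[2],np.hypot(p@ux,p[2]),np.arctan2(p@ux,p[2])+.7)
c=cam("wrist"); s=cam("scene"); sd=cam("side")
def gr(c,near):
    hsv=cv2.cvtColor(c.img,cv2.COLOR_BGR2HSV); m=cv2.inRange(hsv,(55,100,30),(85,255,255)); n,l,st,ce=cv2.connectedComponentsWithStats(m)
    return [(ce[i].round(1),st[i]) for i in range(1,n) if st[i][4]>5 and np.linalg.norm(ce[i]-near)<40]
g=piv+ux*.043+[0,0,.101]
for k in (c,s,sd): print(k.px(g).round(1),gr(k,k.px(g)))
E
for i in 1; do :; done
python3 -m creep '[[0,0,0,0,30],[0,0,0,0,30],[0,0,0,0,30],[0,0,0,0,30],[0,0,0,0,30],[0,0,0,0,30],[0,0,0,0,30],[0,0,0,0,30]]' >/dev/null; python3 -m creep '[[0,0,0,0,30],[0,0,0,0,30],[0,0,0,0,30],[0,0,0,0,30],[0,0,0,0,30],[0,0,0,0,30],[0,0,0,0,30],[0,0,0,0,30]]' >/dev/null; python3 -m creep '[[0,0,0,0,30],[0,0,0,0,30],[0,0,0,0,30],[0,0,0,0,30],[0,0,0,0,30],[0,0,0,0,30],[0,0,0,0,30],[0,0,0,0,30]]' >/dev/null; python3 -m creep '[[0,0,0,0,30],[0,0,0,0,30],[0,0,0,0,30],[0,0,0,0,30],[0,0,0,0,30],[0,0,0,0,30],[0,0,0,0,30],[0,0,0,0,30]]' >/dev/null; python3 -m creep '[[0,0,0,0,30],[0,0,0,0,30],[0,0,0,0,30],[0,0,0,0,30],[0,0,0,0,30],[0,0,0,0,30],[0,0,0,0,30],[0,0,0,0,30]]'
```

```text
clock: 55.18
tool_pos: [0.5196, 0.3272, 0.1235]
orientation: [179.9, 0.1, 172.5]
force: [-0.1, 5.6, 5.3]
opening: 0.0357
grip from TCP 0.044049244497038946 0.0009077920981943246 0.1020385518835753 0.11114046072991152 1.10752529802229
[277.2 270.3] [(array([277.1, 263.2]), array([ 239,  246,   77,   35, 2630], dtype=int32))]
[411.8 197.2] [(array([413.2, 196.4]), array([408, 194,  12,   6,  51], dtype=int32))]
[170.3 172.5] []
clock: 58.67
tool_pos: [0.5196, 0.3273, 0.1235]
orientation: [179.9, 0.1, 172.5]
force: [0.8, 4.9, 5.4]
opening: 0.0358
```

```bash
python3 -m creep '[[0,0,0,0,45],[0,0,0,0,55],[0,0,0,0,55],[0,0,-0.1,0,55],[0,0,-0.3,0,55],[0,0,-0.5,0,55],[0,0,-0.7,0,55],[0,0,-0.7,0,55]]'; python3 -m creep '[[-0.2,-0.1,-0.2,0,55],[-0.4,-0.2,-0.4,0,55],[-0.6,-0.3,-0.6,0,55],[-0.8,-0.4,-0.6,0,55],[-0.8,-0.5,-0.6,0,55],[-0.8,-0.5,-0.6,0,55],[-0.8,-0.5,-0.6,0,55],[-0.8,-0.5,-0.6,0,55]]'
cat > view.py <<'E'
import sys
from dm import *
n=sys.argv[1]
c=cam("wrist"); np.save(f"c{n}.npy",np.r_[c.c,R.from_matrix(c.R).as_rotvec()]); cv2.imwrite(f"pics/w{n}.png",c.img)
u,v=c.px(piv+[0,0,.06]).astype(int); x0=max(u-70,0); y0=max(v-90,0); print("crop",x0,y0)
cv2.imwrite(f"pics/w{n}z.png",cv2.resize(c.img[y0:y0+150,x0:x0+150],None,fx=4,fy=4,interpolation=cv2.INTER_CUBIC))
E
python3 view.py 30;  python3 -m creep '[[0,0.2,0,0,55],[0,0.4,0,0,55],[0,0.6,0,0,55],[0,0.8,0,0,55],[0,1,0,0,55],[0,1,0,0,55],[0,1,0,0,55],[0,1,0,0,55]]'; python3 view.py 31
```

```text
clock: 59.33
tool_pos: [0.5206, 0.3268, 0.1973]
orientation: [179.8, 0.2, 172.5]
force: [0.9, 0.3, 0.3]
opening: 0.0549
clock: 60.0
tool_pos: [0.5911, 0.2659, 0.2522]
orientation: [-180.0, -0.0, 172.4]
force: [0.6, -0.1, -0.4]
opening: 0.0549
crop 263 0
clock: 60.72
tool_pos: [0.6043, 0.3652, 0.2521]
orientation: [-180.0, -0.0, 172.5]
force: [-0.1, -0.6, -0.2]
opening: 0.055
crop 153 0
```

View pics/w30z.png

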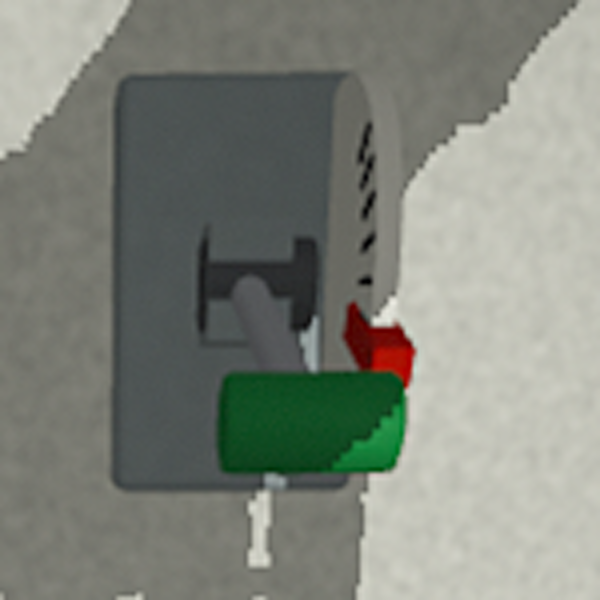

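View pics/w31z.png

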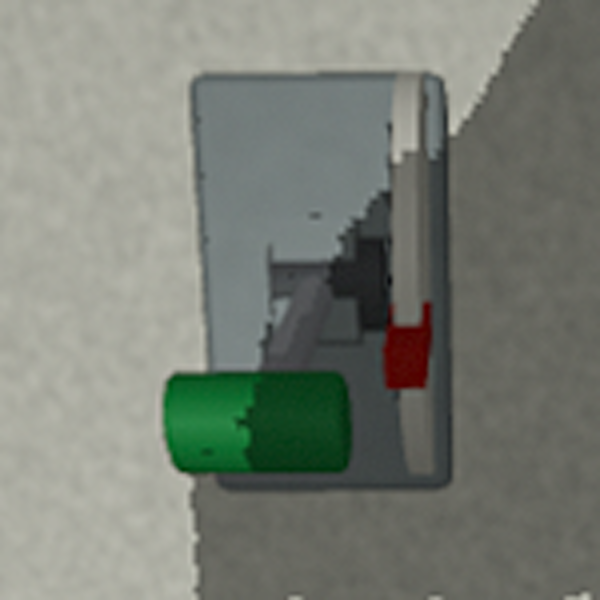

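View pics/w30.png

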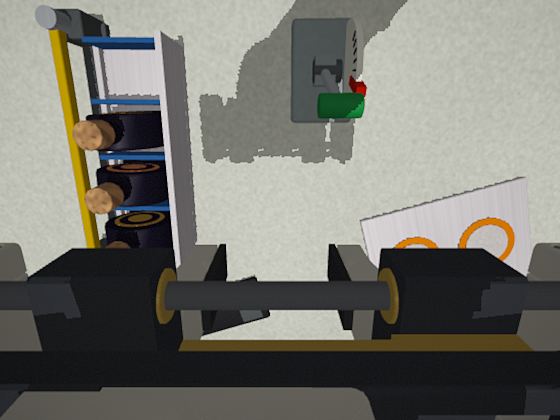

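```bash
python3 - <<'E'
from dm import *
import copy
c=cam("wrist"); cs=[]
for n in (30,31):
    a=np.load(f"c{n}.npy"); k=copy.copy(c); k.c=a[:3]; k.R=R.from_rotvec(a[3:]).as_matrix(); cs.append(k)
def T(p,q):
    t,e=tri((cs[0],p[0]/4+263-.4,p[1]/4-.4),(cs[1],q[0]/4+153-.4,q[1]/4-.4)); r=t-piv; return (r@ux).round(4),(r@uy).round(4),r[2].round(4),"R",np.hypot(r@ux,r[2]).round(4),"ang",(np.arctan2(r@ux,r[2])+.7).round(3),np.round(e,4)
print("grip",T((312,422),(257,422)))
for p,q in [((392,362),(408,365)),((390,368),(407,370)),((388,340),(408,345))]: print("tip",T(p,q))
for k,o,P in ((cs[0],263,[(115,78),(112,488)]),(cs[1],153,[(192,75),(215,488),(445,75),(450,488)])):
    for p in P:
        r=k.at(p[0]/4+o-.4,p[1]/4-.4,.026)-piv; print((r@ux).round(4),(r@uy).round(4))
E
```

```text
grip (np.float64(0.0387), np.float64(-0.0), np.float64(0.1065), 'R', np.float64(0.1133), 'ang', np.float64(1.048), array([0., 0.]))
tip (np.float64(0.0243), np.float64(0.0275), np.float64(0.0575), 'R', np.float64(0.0624), 'ang', np.float64(1.1), array([0.0003, 0.0003]))
tip (np.float64(0.0255), np.float64(0.0272), np.float64(0.0571), 'R', np.float64(0.0626), 'ang', np.float64(1.12), array([0.0002, 0.0002]))
tip (np.float64(0.0193), np.float64(0.0272), np.float64(0.0531), 'R', np.float64(0.0565), 'ang', np.float64(1.049), array([0.0006, 0.0006]))
-0.0523 -0.0362
0.0544 -0.0355
-0.0529 -0.0339
0.0545 -0.0342
-0.0531 0.0343
0.0543 0.0347
```

```bash
python3 - <<'E'
from dm import *
c=cam("side"); cv2.imwrite("pics/sd32.png",cv2.resize(c.img[155:225,130:200],None,fx=10,fy=10,interpolation=cv2.INTER_CUBIC))
c=cam("scene"); cv2.imwrite("pics/s32.png",cv2.resize(c.img[165:230,380:440],None,fx=9,fy=9,interpolation=cv2.INTER_CUBIC))
E
```

```text
(no output)
```

View pics/sd32.png

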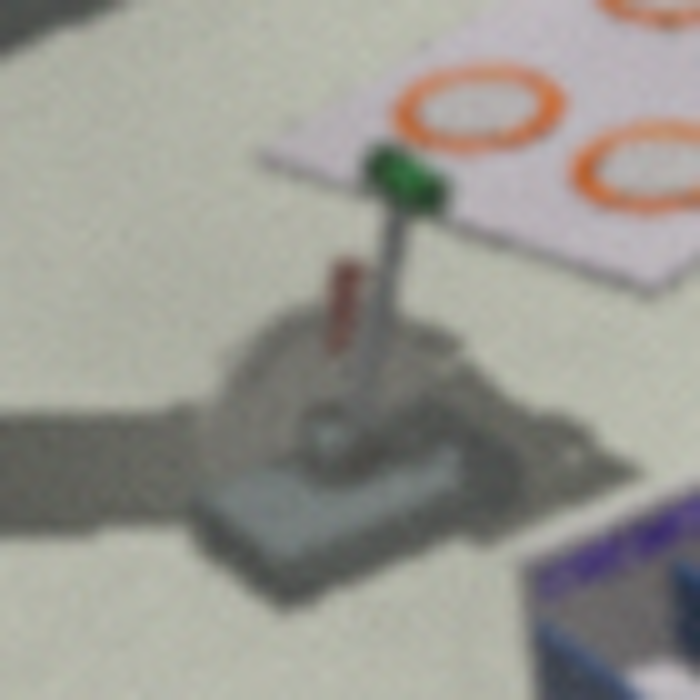

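View pics/s32.png

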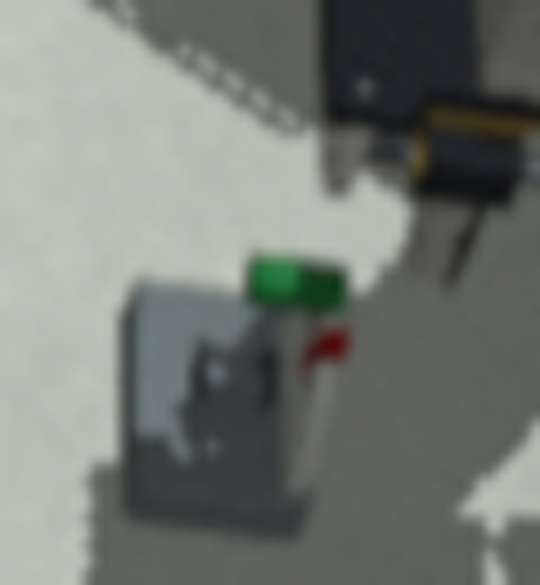

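```bash
python3 - <<'E'
from dm import *
c=cam("side"); Z=lambda u,v:(u/10+130-.45,v/10+155-.45)
def line(p,q,y):
    a,b=[np.array(onplane(c,*Z(*k),y)) for k in (p,q)]; return a.round(4),b.round(4),"dir",(np.arctan2(*(b-a))+.7).round(3),"piv",(np.arctan2(*b)+.7).round(3),"R",np.hypot(*b).round(4)
print("lever",line((368,415),(407,180),0))
print("lever",line((364,415),(400,205),0))
print("red",line((339,350),(349,262),.024))
print("red",line((341,350),(349,262),.027))
hsv=cv2.cvtColor(c.img,cv2.COLOR_BGR2HSV)
im=c.img.astype(int); m=((im[...,2]-im[...,1])>25)&((im[...,2]-im[...,0])>20); m[:178]=0;m[195:]=0;m[:,:155]=0;m[:,172:]=0
v,u=np.nonzero(m); P=np.array([onplane(c,a,b,.025) for a,b in zip(u,v)]); d=np.linalg.svd(P-P.mean(0))[2][0]; d*=np.sign(d[1]); print(len(u),P.mean(0),"red pix dir",np.arctan2(*d)+.7,"mean ang",np.arctan2(*P.mean(0))+.7,np.hypot(*P.T).max(),np.hypot(*P.T).min())
s=cam("scene"); w,sd=cam("wrist"),c
g,e=tri((s,298/9+380-.45,282/9+165-.45),(sd,*Z(407,180))); r=g-piv; print("grip",r@ux,r@uy,r[2],np.hypot(r@ux,r[2]),np.arctan2(r@ux,r[2])+.7,e)
g,e=tri((s,333/9+380-.45,338/9+165-.45),(sd,*Z(349,265))); r=g-piv; print("tip",r@ux,r@uy,r[2],np.hypot(r@ux,r[2]),np.arctan2(r@ux,r[2])+.7,e)
E
```

```text
lever (array([0.013 , 0.0081]), array([0.0426, 0.1009]), 'dir', np.float64(1.008), 'piv', np.float64(1.099), 'R', np.float64(0.1096))
lever (array([0.0113, 0.0089]), array([0.0383, 0.0917]), 'dir', np.float64(1.014), 'piv', np.float64(1.095), 'R', np.float64(0.0994))
red (array([0.0177, 0.0247]), array([0.027 , 0.0605]), 'dir', np.float64(0.955), 'piv', np.float64(1.12), 'R', np.float64(0.0663))
red (array([0.0202, 0.0223]), array([0.0287, 0.0585]), 'dir', np.float64(0.93), 'piv', np.float64(1.156), 'R', np.float64(0.0652))
4 [0.025454  0.0506432] red pix dir 1.003866922345002 mean ang 1.1657368541360262 0.061074094492417935 0.04848255299367327
grip 0.04076294033282239 0.00038819322981965306 0.10312951447858684 0.1108932552555217 1.0764132386281418 [np.float64(0.0023979192374171928), np.float64(0.0023979192374171555)]
tip 0.02685684636527293 0.025910237903278763 0.05929934719613317 0.06509764031495627 1.1252653566411033 [np.float64(0.001279566919062089), np.float64(0.0012795669190620717)]
```

```bash
python3 go.py 0.515 0.327 0.2 82.4;  python3 -m creep '[[0.1,-0.1,0,0,55],[0.3,-0.25,0,0,55],[0.5,-0.25,0,0,55],[0.7,-0.25,0.1,0,55],[0.83,-0.25,0.3,0,55],[0.83,-0.25,0.5,0,55],[0.83,-0.25,0.5,0,55],[0.83,-0.25,0.5,0,55]]'; python3 go.py 0.515 0.327 0.1245 82.4
python3 - <<'E'
from dm import *
c=cam("wrist"); hsv=cv2.cvtColor(c.img,cv2.COLOR_BGR2HSV); m=cv2.inRange(hsv,(55,100,30),(85,255,255)); n,l,st,ce=cv2.connectedComponentsWithStats(m)
print([(ce[i],st[i]) for i in range(1,n) if st[i][4]>300]); print(c.px([.515,.327,.1385])); cv2.imwrite("pics/w33.png",c.img)
E
```

```text
shift [ 0.842 -0.491  0.527] turn 0.0001 jaw now 82.4 q6 -144.4 tcp [0.605  0.3646 0.2528] open 0.0552 f [ 0.7  0.6 -0.1]
clock: 61.73
tool_pos: [0.5192, 0.3507, 0.2023]
orientation: [-179.9, -0.0, 172.5]
force: [0.2, -0.6, 0.4]
opening: 0.055
shift [ 0.01  -0.239  0.778] turn 0.0003 jaw now 82.5 q6 -149.4 tcp [0.5192 0.3507 0.2023] open 0.055 f [ 0.2 -0.6  0.4]
[(array([245.4286872 , 220.66207455]), array([ 221,  208,   49,   26, 1234], dtype=int32))]
[246.03685558 221.40350791]
```

View pics/w33.png

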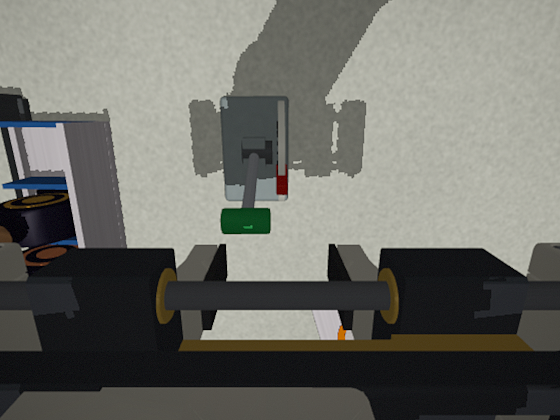

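```bash
python3 -m creep '[[0.01,-0.12,0,0,55],[0.01,-0.24,0,0,55],[0.01,-0.24,0.15,0,55],[0.01,-0.24,0.35,0,55],[0.01,-0.24,0.55,0,55],[0.01,-0.24,0.7,0,55],[0.01,-0.24,0.77,0,55],[0.01,-0.24,0.77,0,55]]';python3 go.py 0.515 0.327 0.1245 82.4; python3 -m creep '[[0,0,0,0,45],[0,0,0,0,30],[0,0,0,0,30],[0,0,0,0,30],[0,0,0,0,30],[0,0,0,0,30],[0,0,0,0,30],[0,0,0,0,30]]'; python3 go.py 0.515 0.327 0.1245 82.4
```

```text
clock: 62.45
tool_pos: [0.5149, 0.3262, 0.1245]
orientation: [-179.9, -0.1, 172.4]
force: [-0.0, -0.1, 1.4]
opening: 0.0546
shift [0.    0.008 0.   ] turn -0.0001 jaw now 82.4 q6 -148.3 tcp [0.5149 0.3262 0.1245] open 0.0546 f [-0.  -0.1  1.4]
clock: 63.12
tool_pos: [0.5159, 0.3279, 0.1265]
orientation: [179.9, 0.1, 172.5]
force: [1.2, -0.8, 5.2]
opening: 0.0357
shift [ 0.008 -0.01   0.02 ] turn 0.0004 jaw now 82.5 q6 -148.3 tcp [0.5159 0.3279 0.1265] open 0.0357 f [ 1.2 -0.8  5.2]
```

```bash
python3 -m creep '[[0.095,0,-0.03,0,30],[0.191,0,-0.052,0,30],[0.289,0,-0.066,0,30],[0.388,0,-0.07,0,30],[0.487,0,-0.066,0,30],[0.585,0,-0.052,0,30],[0.681,0,-0.03,0,30],[0.681,0,-0.03,0,30]]'; python3 -m creep '[[0.095,0,0.03,0,30],[0.185,0,0.07,0,30],[0.273,0,0.117,0,30],[0.346,0,0.165,0,30],[0.399,0,0.205,0,30],[0.425,0,0.227,0,30],[0.425,0,0.227,0,30],[0.425,0,0.227,0,30]]'; python3 go.py 0.4055 0.3417 0.105 82.4
```

```text
clock: 63.78
tool_pos: [0.4455, 0.3367, 0.1284]
orientation: [180.0, -0.0, 172.5]
force: [0.1, -0.8, 5.6]
opening: 0.0357
clock: 64.45
tool_pos: [0.4037, 0.342, 0.1054]
orientation: [-180.0, -0.1, 172.5]
force: [-3.8, -0.0, 6.2]
opening: 0.0357
shift [-0.018 -0.     0.003] turn 0.0004 jaw now 82.5 q6 -158.9 tcp [0.4037 0.342  0.1054] open 0.0357 f [-3.8 -0.   6.2]
```

```bash
python3 -m creep '[[0.02,0,0.02,0,30],[0.04,0,0.04,0,30],[0.05,0,0.05,0,30],[0.05,0,0.05,0,30],[0.05,0,0.05,0,30],[0.05,0,0.05,0,30],[0.05,0,0.05,0,30],[0.05,0,0.05,0,30]]'; python3 go.py 0.4055 0.3417 0.105 82.4
```

```text
clock: 65.12
tool_pos: [0.402, 0.3424, 0.1036]
orientation: [180.0, 0.2, 172.5]
force: [5.0, -9.5, 26.5]
opening: 0.0356
shift [-0.036 -0.002 -0.014] turn 0.0007 jaw now 82.5 q6 -159.5 tcp [0.402  0.3424 0.1036] open 0.0356 f [ 5.  -9.5 26.5]
```

```bash
python3 -m creep '[[-0.02,0,-0.03,0,30],[-0.03,0,-0.05,0,30],[-0.03,0,-0.05,0,30],[-0.03,0,-0.05,0,40],[-0.03,0,-0.05,0,50],[-0.03,0,-0.05,0,56],[-0.03,0,-0.05,0,56],[-0.03,0,-0.05,0,56]]'; python3 -m creep '[[0,0,-0.1,0,56],[0,0,-0.3,0,56],[0,0,-0.5,0,56],[0,0,-0.7,0,56],[0,0,-0.9,0,56],[0,0,-1,0,56],[0,0,-1,0,56],[0,0,-1,0,56]]'
python3 -m creep '[[-0.2,-0.2,-0.2,0,56],[-0.4,-0.4,-0.4,0,56],[-0.6,-0.4,-0.6,0,56],[-0.8,-0.4,-0.8,0,56],[-1,-0.4,-1,0,56],[-1,-0.4,-1,0,56],[-1,-0.4,-1,0,56],[-1,-0.4,-1,0,56]]'
python3 view.py 40; python3 -m creep '[[0,0.2,0,0,56],[0,0.4,0,0,56],[0,0.6,0,0,56],[0,0.8,0,0,56],[0,0.8,0,0,56],[0,0.8,0,0,56],[0,0.8,0,0,56],[0,0.8,0,0,56]]'; python3 view.py 41
python3 - <<'E'
from dm import *
import copy
c=cam("wrist"); r=[]
for n in (40,41):
    a=np.load(f"c{n}.npy"); k=copy.copy(c); k.c=a[:3]; k.R=R.from_rotvec(a[3:]).as_matrix(); k.img=cv2.imread(f"pics/w{n}.png")
    hsv=cv2.cvtColor(k.img,cv2.COLOR_BGR2HSV); m=cv2.inRange(hsv,(55,100,30),(85,255,255)); q,l,st,ce=cv2.connectedComponentsWithStats(m)
    L=[(ce[i],st[i]) for i in range(1,q) if st[i][4]>300]; print(L); 
    p=k.px(piv+ux*-.07+[0,0,.084]); b=min(L,key=lambda s:np.linalg.norm(s[0]-p)); r.append((k,b[1][0]+b[1][2]/2-.5,b[1][1]+b[1][3]/2-.5))
g,e=tri(*r); d=g-piv; print(d@ux,d@uy,d[2],np.hypot(d@ux,d[2]),np.arctan2(d@ux,d[2])+.7,e)
s=cam("scene"); cv2.imwrite("pics/s41.png",cv2.resize(s.img[140:300,120:450],None,fx=2.4,fy=2.4,interpolation=cv2.INTER_CUBIC)); cv2.imwrite("pics/sd41.png",cv2.resize(cam("side").img[140:270,110:330],None,fx=3.6,fy=3.6,interpolation=cv2.INTER_CUBIC))
E
```

```text
clock: 65.78
tool_pos: [0.4032, 0.3423, 0.1056]
orientation: [-180.0, -0.0, 172.4]
force: [-1.2, 0.4, -0.4]
opening: 0.0547
clock: 66.45
tool_pos: [0.4034, 0.3424, 0.2061]
orientation: [179.9, 0.0, 172.4]
force: [0.0, -0.4, -1.2]
opening: 0.0561
clock: 67.12
tool_pos: [0.4967, 0.2891, 0.3038]
orientation: [-179.9, -0.1, 172.4]
force: [-0.1, 0.0, 0.3]
opening: 0.056
crop 242 70
clock: 67.83
tool_pos: [0.5074, 0.3683, 0.3055]
orientation: [-180.0, -0.0, 172.5]
force: [0.4, -0.6, -0.6]
opening: 0.0559
crop 173 69
[(array([316.67391304,  95.22318841]), array([299,  86,  37,  20, 690], dtype=int32))]
[(array([237.84090909,  94.50852273]), array([220,  85,  36,  20, 704], dtype=int32))]
-0.06928334795285346 -0.0010353037576130578 0.0905104278942917 0.11398385789735291 0.046669081178635996 [np.float64(0.0002467535347216736), np.float64(0.00024675353472155626)]
```

View pics/w40.png

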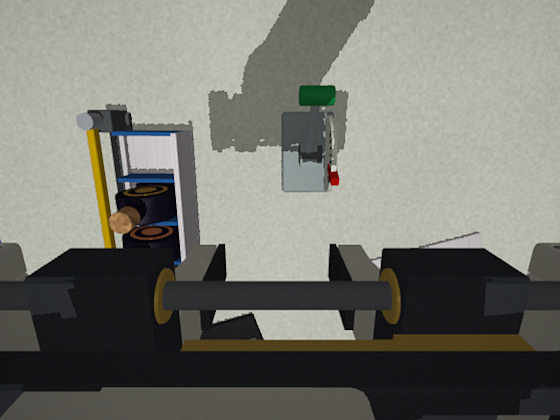

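View pics/s41.png

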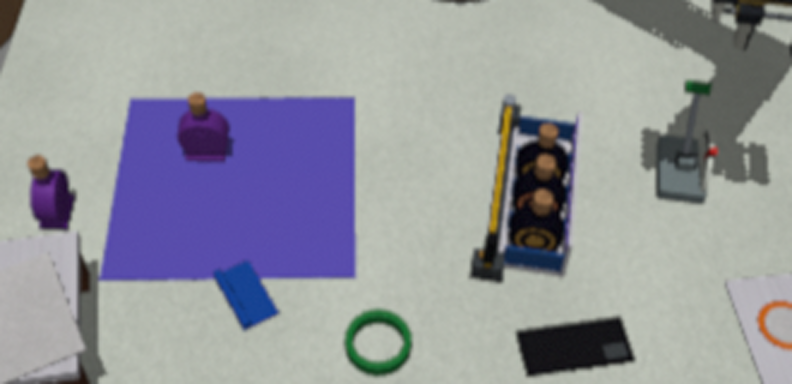

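View pics/sd41.png

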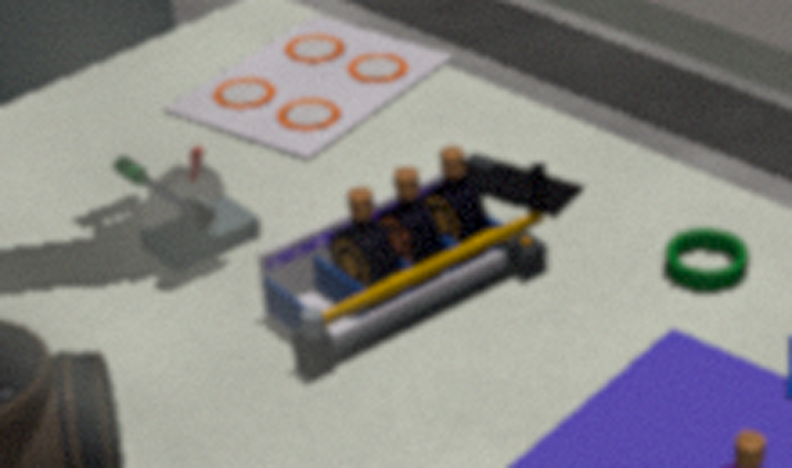

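```bash
python3 - <<'E'
from dm import *
from scipy.optimize import brentq
import copy
c=cam("wrist")
for n,o,gp,rp in ((30,263,(312,422),(408,387)),(31,153,(257,422),(408,387.5))):
    a=np.load(f"c{n}.npy"); k=copy.copy(c); k.c=a[:3]; k.R=R.from_rotvec(a[3:]).as_matrix()
    off=.0008
    def x(p,z): r=k.at(p[0]/4+o-.4,p[1]/4-.4,z)-piv; return r@ux-off
    f=lambda t: x(gp,.035+.11*np.cos(t))-.11*np.sin(t)
    h=lambda t: x(rp,.035+.066*np.cos(t)-.005*np.sin(t))-(.066*np.sin(t)+.005*np.cos(t))
    print(n,"lever",brentq(f,-.2,.7)+.7,"mark",brentq(h,-.2,1)+.7)
E
```

```text
30 lever 1.0506475810073044 mark 1.075399445878722
31 lever 1.050955640615956 mark 1.0774727272988485
```

```bash
python3 - <<'E'
from dm import *
from model import rk,O,RX,RY
from scipy.optimize import brentq
import copy
k=cam("wrist"); a=np.load("c40.npy"); k.c=a[:3]; k.R=R.from_rotvec(a[3:]).as_matrix()
f=lambda t: (k.at(317,95.5,.035+.11*np.cos(t))-piv)@ux-.0008-.11*np.sin(t)
print("lever off joint",brentq(f,-1.2,.3)+.7)
s,d=cam("scene"),cam("side")
S=sorted([q[0] for q in corks(s) if 320<q[0][0]<370 and 180<q[0][1]<245],key=lambda q:q[1]); D=sorted([q[0] for q in corks(d) if 195<q[0][0]<250 and 175<q[0][1]<215])
print(S,D)
for p in [rk(-30,0,124),rk(30,0,124),rk(90,0,124)]: print("pred",s.px(p).round(1),d.px(p).round(1))
i0=cv2.imread("pics/scene0.png"); df=cv2.absdiff(i0,s.img).max(2)
for n,(x0,y0,x1,y1) in dict(scraper=(205,245,240,280),tape=(258,265,298,300),phone=(330,268,390,300)).items(): print(n,(df[y0:y1,x0:x1]>60).sum())
E
```

```text
lever off joint 0.008572130685807866
[[348.1, 194.4], [347.0, 207.5], [345.8, 222.2]] [[209.8, 194.2], [222.3, 188.5], [235.0, 182.7]]
pred [347.5 195.6] [208.9 195.6]
pred [346.2 209.4] [222.2 189.8]
pred [344.7 223.9] [235.  184.1]
scraper 0
tape 0
phone 0
```

```bash
python3 - <<'E'
from plant import workorder, ctrl
print(ctrl.get_obs()["clock"]); print(workorder.close_job())
E
```

```text
68.2333
the job is handed in; nothing more can be done
None
```

I handed the job in at about 68 s. As far as my checks show, every step was met, but `close_job()` gave no verdict.

- **Flasks:** there were three dark flasks on the bench. They stand in bays 1, 2 and 3, released. In the last scene and side images the corks lie within 2 px of where they should be. I left the purple flasks and the ones in the blue bin alone.
- **Keeper:** the bar passed its catch, and at the end stop it took about 25 N without moving. Its handle was seen within 1 px of the shut position.
- **Dimmer hold:** I held the lever still for over 3.5 s, released it there and pinched it again before pulling it back. The clean wrist views put the lever at 1.05 rad and the mark at 1.08 rad.
- **Dimmer off:** I then pulled the lever to its off stop, where the force rose to about 26 N. The last check reads about 0.01 rad.
- **Bystanders:** the tape roll, the phone and the scraper had not changed in the final scene image compared with the first. The gripper is clear of everything.

**Disagreements in the measurements:**
- Other measurements put the lever between 1.01 and 1.11 rad and the mark between 1.05 and 1.17 rad. Taken pair by pair, lever and mark differed by 0.02 to 0.05 rad in most of them. The slope of the red bar in the side view, only a few pixels long, gave about 0.06 rad the other way. All of these are within the allowed 0.09 rad.
- Triangulating the lever at its off stop gave 0.047 rad, both at the start and at the end. I take that as a bias in the height measurement. It is also under the 0.1 rad limit.

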